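Load the injector parts into their cleaning cradles

TASK

Load the four stainless cradles for the ultrasonic bath: lay each of the two injectors and two nozzle bodies in the cradle made for its length, down on both saddles between the guard and the end stop, with its thin nozzle tip towards the tall tip guard. Lay them down, do not drop them.

Things in the scene. Friction and masses are not known exactly. Their poses are not given: they have to be found in the camera images.
- long_injector: complete fuel injector, the longest of the four parts, steel with a black connector end, 172 mm long, lying on the bench; 28 mm across at its thickest, grips as about 19 mm wide and 25 mm high; under 0.4 kg, grip it across the middle. Origin: underside, middle of its length; y runs along it, its thin nozzle tip points to +y, its thick end to -y; z up.
- long_injector_guard (a point): steel cradle, 188 x 46 mm, fixed, for the long injector. Point: centre foot of the tall tip guard's inner face, at bench height; y points out through the guard, low end stop 182 mm off at -y, z up. Guard 38, stop 22 mm high. Two white saddles 110 mm apart carry the part 12 mm above the bench, cheeks flare up to 29 mm; open between them. Seated, the part's origin is 91 mm along -y.
- short_injector: complete fuel injector, the second longest of the four parts, steel with a black connector end, 137 mm long, lying on the bench; 28 mm across at its thickest, grips as about 19 mm wide and 25 mm high; under 0.4 kg, grip it across the middle. Origin: underside, middle of its length; y runs along it, its thin nozzle tip points to +y, its thick end to -y; z up.
- short_injector_guard (a point): steel cradle, 153 x 46 mm, fixed, for the short injector. Point: centre foot of the tall tip guard's inner face, at bench height; y points out through the guard, low end stop 147 mm off at -y, z up. Guard 38, stop 22 mm high. Two white saddles 84 mm apart carry the part 12 mm above the bench, cheeks flare up to 29 mm; open between them. Seated, the part's origin is 74 mm along -y.
- large_nozzle: bare steel nozzle body without black end, the third longest of the four parts, 80 mm long, lying on the bench; 25 mm across at its thickest, grips as about 19 mm wide and 25 mm high; under 0.4 kg, grip it across the middle. Origin: underside, middle of its length; y runs along it, its thin nozzle tip points to +y, its thick end to -y; z up.
- large_nozzle_guard (a point): steel cradle, 96 x 46 mm, fixed, for the large nozzle. Point: centre foot of the tall tip guard's inner face, at bench height; y points out through the guard, low end stop 90 mm off at -y, z up. Guard 38, stop 22 mm high. Two white saddles 52 mm apart carry the part 12 mm above the bench, cheeks flare up to 29 mm; open between them. Seated, the part's origin is 45 mm along -y.
- small_nozzle: bare steel nozzle body without black end, the shortest of the four parts, its tip a short narrow stub, 50 mm long, lying on the bench; 25 mm across at its thickest, grips as about 19 mm wide and 25 mm high; under 0.4 kg, grip it across the middle. Origin: underside, middle of its length; y runs along it, its thin nozzle tip points to +y, its thick end to -y; z up.
- small_nozzle_guard (a point): steel cradle, 66 x 46 mm, fixed, for the small nozzle. Point: centre foot of the tall tip guard's inner face, at bench height; y points out through the guard, low end stop 60 mm off at -y, z up. Guard 38, stop 22 mm high. Two white saddles 38 mm apart carry the part 12 mm above the bench, cheeks flare up to 29 mm; open between them. Seated, the part's origin is 30 mm along -y.
Mind the look-alikes: they are no part of the job. Leave any blue look-alike of the long_injector alone.

How it is judged:
By the outcome, as a careful person would: the job done as asked, in the order asked, and still so for the second after the job is handed in, with the robot touching nothing.
It also fails if it takes over 102 s, if anything falls off the work surface, if the arm or the gripper's body presses on something with over 40 N, if the wrist force passes 120 N, or if a joint passes its speed limit or range.

ROBOT

A 6-joint arm with a two-finger parallel gripper is mounted at the origin on a cart in front of the work surface, level with it; the furniture and walls round the work are solid. World frame = base frame: x ahead of the robot, y to its left, z up, the work surface at z = 0. Lengths are in mm, angles in rad, forces in N, time in s.
With the tool pointing down it reaches from about 350 to 975 mm from the base axis. Payload 7.1 kg.
Tool frame: the origin (TCP) lies midway between the tips of the shut fingers; the grasp point (between the pads) lies ctrl.grip_point_offset behind it (ctrl.grip_point_offset is the distance from the TCP to the grasp point, in mm); z points along the fingers, y is the direction in which the jaws open and shut (so a half turn about z gives the same grasp; the last joint's range is limited). The gripper opens to 88 mm and grips with 3 to 60 N. Pads are 20 mm wide; open, the fingers measure 115 mm over their backs; the gripper's body (75 mm by 178 mm) begins 61 mm behind the grasp point.
Start: joints at [1.267, 0.423, 1.63, -0, 1.089, -0.019], TCP at [175.572, 599.816, 222.675] pointing down, gripper open.
Joint ranges: [-3, 3], [-0.9, 2.11], [0.09, 2.58], [-1.31, 4.45], [0.11, 2.69], [-2.54, 2.54]. Speed limits (rad/s): [2.39, 2.39, 3.01, 3.14, 3.14, 3.14].

INTERFACE

Orientations are given as a rotation vector (axis times angle).
In Python, from workcell import telemetry, optics, order, ctrl gives the robot as it stands.
- The arm moves only by the tool move_arm, never from a script. Its argument "motion" is a list of rows, each a list of 3 entries, a list of its own where there are three numbers: the opening, from 0 (shut) to 1 (fully open), then the shift along the tool's x, y, z in units of 100 mm (1.0 is 100 mm), then the turn about the tool's z in units of pi/2 rad (1.0 is pi/2 rad). In form: [[gripper, [x, y, z], twist], ...]. A call has 1 to 5 rows; each row shifts and turns the pose as measured when the row begins, along the tool's axes as they then stand; what a row does not reach is not made up. A row lasts 1/12 s, in which the tool goes at most 41.7 mm and 7.16 degrees, less where a joint would pass 70% of its speed; a pose out of reach is approached as far as the arm can. A call with a number of a shift or a turn outside -1 to 1 is refused whole. A call with a gripper value outside its range is refused whole. The fingers move at their own pace and stop on an object; the grip force is fixed at half the most. Time passes only in rows, so rows that do not move let the fingers close. It gives the time, the measured TCP pose, the force and the opening at its end, in the units of the state.
- telemetry.get_obs(): the state, without advancing time (a new reading comes with each control period).
- optics.get_image(name): name is "side" or "top"; returns the picture (400x640x3 uint8, red, green, blue); there is no depth.
- optics.camera_info(name): a dict with "mtx" (3x3 intrinsics, pixels), "R" (3x3) and "t" (3): a world point X has camera coordinates R X + t. Camera axes: x right, y down, z forward; pixel columns grow to the right and rows downward; lengths in mm; the calibration is good to about 2 mm. A picture is of the moment at which its call begins. camera_info takes no time and is no camera call.
- order.close_job(): hands the job in, once; it reports no verdict.
Trained networks look in the newest picture that a camera, given by its name, has taken for a name from the list of things; names that differ only in an ending like _2 or _b are one class to them, and where a whole thing is asked for, a point or a joint stands for the part that bears it (a point fixed in the world has none). Each returns a list of dicts, best first, with "confidence" (0 to 1); they miss things now and then, are a little off and sometimes report something else, mostly with a low value. They report only what shows in the picture. A call takes as long as a camera call. They do not tell look-alikes from the thing itself.
- optics.regions_of(camera, query): "pixels" (400x640 bool, what is visible of it).
- optics.landmark_of(camera, query): "location" ([x, y, z] in mm, in world coordinates, good to about 4 mm: a listed point, or the origin of a listed thing).
The state is a dict: "t": time; "qpos": joint angles; "qvel": joint speeds; "joint_torque": joint torques, N m; "ee_pos": TCP position; "orientation": TCP orientation; "ft_force": force on the tool from outside, world axes, zero at the start; "moment": the same for the moment, N m; "width": finger opening in mm.
Only numpy, scipy, OpenCV 4.12 (cv2) and the standard library are available. Lean on these libraries where they do the work, as an engineer would, in place of code of your own. Each camera call takes 0.05 s, during which the arm holds its last target. There are 200 camera calls.

## Working session

There is one attempt and no reset: what is moved stays moved. The work goes in short steps, Python scripts to look and compute and a tool call to move; the robot and the scene stay as the last step left them, time stands still between calls to the robot, and variables do not carry over. Pictures are saved under pics/ and viewed, on a budget of 14 in all, crops included, one or two more only if the job needs it, and the job is handed in when it is done.

Besides the shell and the picture viewer there is one more tool, called after "Request:" as name(argument=value, ...), one argument or row to a line, values as JSON. move_arm: Moves the arm, as the interface text tells. Shifts and turns lie within -1 to 1; 1 stands for 100 mm of shift or pi/2 rad of turn. Its arguments: {"type":"object","properties":{"motion":{"type":"array"}},"required":["motion"]}

```bash
mkdir -p pics; cat > h.py <<'E'
import numpy as np, cv2
from workcell import telemetry, optics, order, ctrl
from scipy.spatial.transform import Rotation as Ro
def snap(n,f):
    im=optics.get_image(n); cv2.imwrite('pics/'+f,im[:,:,::-1]); return im
def proj(n,X):
    c=optics.camera_info(n); p=np.array(c['mtx'])@(np.array(c['R'])@np.asarray(X,float)+np.array(c['t'])); return p[:2]/p[2]
def back(n,uv,z):
    c=optics.camera_info(n); K,R,t=[np.array(c[k]) for k in('mtx','R','t')]
    d=R.T@np.linalg.inv(K)@np.array([*uv,1.]); o=-R.T@t; return o+d*(z-o[2])/d[2]
E
python3 - <<'E'
from h import *
snap('top','t0.png');snap('side','s0.png')
o=telemetry.get_obs();print(o['t'],o['ee_pos'],o['orientation'],ctrl.grip_point_offset)
for n in('top','side'):
    c=optics.camera_info(n);print(n,np.round(-np.array(c['R']).T@np.array(c['t'])))
for q in['long_injector','short_injector','large_nozzle','small_nozzle']:
  for s in('','_guard'):
    for n in('top','side'):
      print(q+s,n,[(np.round(d['location']).tolist(),round(d['confidence'],2)) for d in optics.landmark_of(n,q+s)])
E
```

```text
0.1 [175.43243008 599.34335618 221.95262258] [-4.45821362e-01 -3.10956400e+00  2.19761208e-03] 18.700000000000003
top [ 304.  -21. 1547.]
side [  836. -1264.  1147.]
long_injector top [([672.0, -539.0, -5.0], 0.68), ([443.0, -311.0, -7.0], 0.63)]
long_injector side [([671.0, -535.0, 0.0], 0.92), ([438.0, -311.0, -4.0], 0.51)]
long_injector_guard top [([445.0, 466.0, 1.0], 0.71)]
long_injector_guard side [([443.0, 465.0, 0.0], 0.76)]
short_injector top [([586.0, 148.0, 1.0], 0.65)]
short_injector side [([587.0, 147.0, -3.0], 0.56), ([456.0, 149.0, 0.0], 0.55)]
short_injector_guard top [([572.0, -5.0, -1.0], 0.82)]
short_injector_guard side [([569.0, -1.0, 3.0], 0.59)]
large_nozzle top [([452.0, 146.0, 1.0], 0.45)]
large_nozzle side [([454.0, 144.0, 1.0], 0.5)]
large_nozzle_guard top [([584.0, 149.0, -0.0], 0.63), ([587.0, -253.0, -0.0], 0.58)]
large_nozzle_guard side [([568.0, -2.0, 0.0], 0.63), ([581.0, -258.0, -1.0], 0.62)]
small_nozzle top [([595.0, 382.0, 4.0], 0.64)]
small_nozzle side [([598.0, 388.0, 1.0], 0.41)]
small_nozzle_guard top [([450.0, -34.0, -1.0], 0.61)]
small_nozzle_guard side [([450.0, -30.0, -2.0], 0.64)]
```

View pics/t0.png

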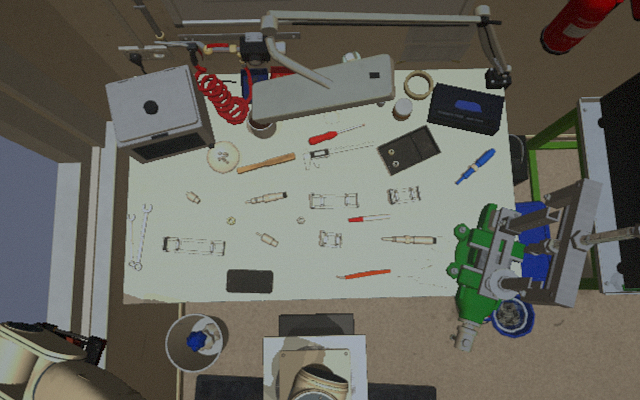

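View pics/s0.png

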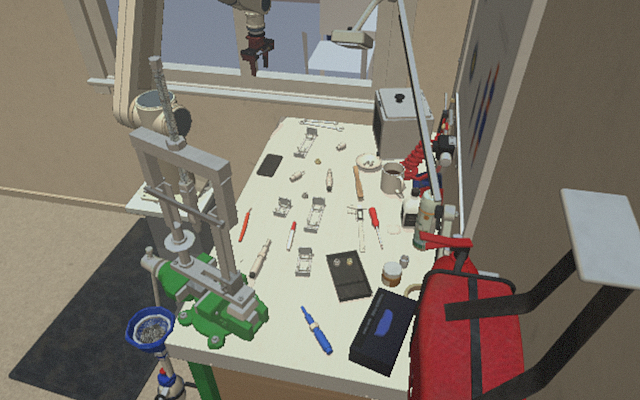

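The top view shows the cradles at (195,245), (333,200), (404,195) and (330,240). The parts are at (408,240), (267,198), (267,240) and (193,197). The blue decoy is at (475,167). Next I'll zoom in and measure the axes from the masks.

```bash
python3 - <<'E'
from h import *
im=cv2.imread('pics/t0.png')
a=cv2.resize(im[180:262,150:300],None,fx=5.2,fy=5.2,interpolation=cv2.INTER_CUBIC)[:,:780]
b=cv2.resize(im[180:262,300:450],None,fx=5.2,fy=5.2,interpolation=cv2.INTER_CUBIC)[:,:780]
cv2.imwrite('pics/z1.png',cv2.resize(np.vstack([a,b]),None,fx=.7,fy=.7,interpolation=cv2.INTER_AREA))
im=cv2.imread('pics/s0.png')
cv2.imwrite('pics/z2.png',cv2.resize(im[120:285,225:365],None,fx=3.6,fy=3.6,interpolation=cv2.INTER_CUBIC))
optics.get_image('top');optics.get_image('side')
for q in['long_injector','short_injector','large_nozzle','small_nozzle']:
  for s in('','_guard'):
    for n in('top','side'):
      for d in optics.regions_of(n,q+s):
        m=d['pixels'].astype(np.uint8)
        if m.sum()<8: continue
        p=np.argwhere(m)[:,::-1]
        z=11 if not s else 12
        W=np.array([back(n,x,z)[:2] for x in p]); 
        (c,sz,an)=cv2.minAreaRect(W.astype(np.float32)); 
        mu=W.mean(0);w,v=np.linalg.eigh(np.cov(W.T));ax=v[:,1]
        print(q+s,n,round(d['confidence'],2),'px',p.mean(0).round(),'rect',np.round(c),np.round(sz),round(an,1),'pca ang(deg from x)',round(np.degrees(np.arctan2(ax[1],ax[0])),1))
E
```

```text
long_injector top 0.67 px [416. 239.] rect [ 441. -324.] [147.  22.] 88.5 pca ang(deg from x) 87.6
long_injector top 0.67 px [478. 164.] rect [ 678. -545.] [ 24. 172.] 39.8 pca ang(deg from x) 130.1
long_injector side 0.92 px [317. 333.] rect [ 673. -544.] [ 26. 173.] 39.9 pca ang(deg from x) 130.1
long_injector side 0.58 px [258. 261.] rect [ 436. -319.] [160.  29.] 88.7 pca ang(deg from x) 88.1
long_injector_guard top 0.76 px [193. 246.] rect [440. 375.] [199.  49.] 84.2 pca ang(deg from x) 84.0
long_injector_guard side 0.53 px [306. 143.] rect [434. 380.] [243.  56.] 88.3 pca ang(deg from x) 88.2
short_injector top 0.52 px [269. 197.] rect [591. 139.] [ 23. 121.] 5.8 pca ang(deg from x) 99.8
short_injector side 0.48 px [328. 180.] rect [583. 139.] [ 20. 128.] 11.0 pca ang(deg from x) 99.3
short_injector_guard top 0.61 px [336. 200.] rect [574. -78.] [153.  49.] 88.6 pca ang(deg from x) 87.0
short_injector_guard side 0.55 px [314. 214.] rect [573. -71.] [ 54. 189.] 1.7 pca ang(deg from x) 90.1
large_nozzle top 0.47 px [269. 239.] rect [457. 142.] [75. 26.] 62.2 pca ang(deg from x) 59.0
large_nozzle side 0.54 px [295. 176.] rect [447. 134.] [72. 32.] 71.8 pca ang(deg from x) 70.1
large_nozzle_guard top 0.65 px [403. 194.] rect [ 587. -306.] [48. 98.] 4.4 pca ang(deg from x) 98.1
large_nozzle_guard top 0.51 px [192. 245.] rect [440. 375.] [198.  46.] 83.7 pca ang(deg from x) 82.9
large_nozzle_guard top 0.17 px [332. 240.] rect [448. -65.] [61. 45.] 82.8 pca ang(deg from x) 72.3
large_nozzle_guard side 0.54 px [304. 260.] rect [ 583. -297.] [ 46. 123.] 10.0 pca ang(deg from x) 99.3
large_nozzle_guard side 0.17 px [340. 147.] rect [591. 376.] [31. 39.] 10.0 pca ang(deg from x) 73.5
small_nozzle side 0.54 px [340. 146.] rect [590. 378.] [49. 31.] 52.1 pca ang(deg from x) 69.1
small_nozzle_guard top 0.48 px [331. 239.] rect [451. -63.] [61. 45.] 83.8 pca ang(deg from x) 76.1
```

View pics/z1.png

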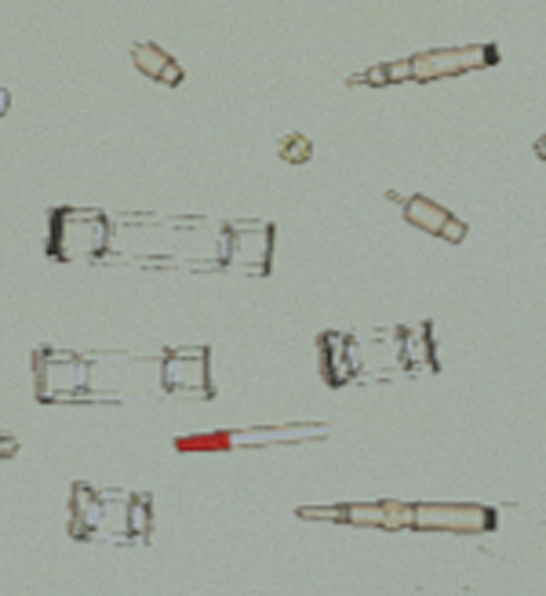

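View pics/z2.png

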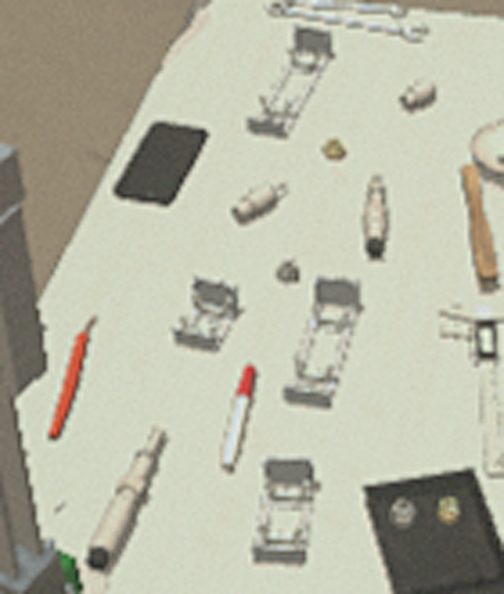

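```bash
cat > fit.py <<'E'
from h import *
from scipy.optimize import minimize
im={n:cv2.imread(f'pics/{n[0]}0.png') for n in('top','side')}
def parts():
    out={}
    for q,c,L in[('long',(438,-316),172),('short',(586,145),137),('large',(453,145),80),('small',(596,382),50)]:
        for n in im:
            u=proj(n,(*c,12)); r=int(L*.24)+6
            x0,y0=(u-r).astype(int); p=im[n][y0:y0+2*r,x0:x0+2*r]
            lab=cv2.cvtColor(p,cv2.COLOR_BGR2LAB).astype(float)
            m=(np.linalg.norm(lab-np.median(lab.reshape(-1,3),0),axis=2)>9).astype(np.uint8)
            k,l,st,_=cv2.connectedComponentsWithStats(m,connectivity=8)
            cc=np.argwhere(l)[:,::-1]; 
            b=min(range(1,k),key=lambda i:np.min(np.linalg.norm(np.argwhere(l==i)[:,::-1]-r,axis=1))-st[i,4]*.02)
            W=np.array([back(n,(a+x0,d+y0),12.5)[:2] for d,a in np.argwhere(l==b)])
            mu=W.mean(0);v=np.linalg.eigh(np.cov(W.T))[1][:,1]; v=v*np.sign(v[1])
            s=(W-mu)@v; t=(W-mu)@[-v[1],v[0]]
            bins=[round(np.ptp(t[(s>=lo)&(s<=lo+L/8+1)]),0) if ((s>=lo)&(s<=lo+L/8+1)).any() else 0 for lo in np.linspace(s.min(),s.max()-L/8,8)]
            print(q,n,'ctr',np.round(mu+v*(s.max()+s.min())/2,1),'len',round(np.ptp(s)),'ang',round(np.degrees(np.arctan2(v[1],v[0])),1),'widths -y..+y',bins)
def lines(D,p):
    x,y,a=p; d=np.array([np.cos(a),np.sin(a)]); e=np.array([d[1],-d[0]])
    P=lambda s,t,z:np.array([*(np.array([x,y])+s*d+t*e),z])
    S=[]
    for s,h in((0,38),(3,38),(-D,22),(-D-3,22)):
        S+=[(P(s,-23,h),P(s,23,h)),(P(s,-23,0),P(s,-23,h)),(P(s,23,0),P(s,23,h)),(P(s,-23,0),P(s,23,0))]
    S+=[(P(3,t,1),P(-D-3,t,1)) for t in(-23,23)]
    return S
def cost(D,p,dt):
    r=0
    for n in dt:
        X=np.vstack([a+(b-a)*np.linspace(0,1,12)[:,None] for a,b in lines(D,p)])
        uv=np.array([proj(n,x) for x in X]).astype(np.float32)
        v=cv2.remap(dt[n],uv[:,0].reshape(-1,1)*4+1.5,uv[:,1].reshape(-1,1)*4+1.5,cv2.INTER_LINEAR)
        r+=np.mean(np.minimum(v,10))
    return r
C={'long':(182,(444,465.5),85),'short':(147,(571,-3),89),'large':(90,(584,-255),98),'small':(60,(450,-32),84)}
def cradles():
    dt={}
    for n in im:
        g=cv2.resize(cv2.cvtColor(im[n],cv2.COLOR_BGR2GRAY),None,fx=4,fy=4,interpolation=cv2.INTER_CUBIC)
        dt[n]=cv2.distanceTransform(255-cv2.Canny(cv2.GaussianBlur(g,(0,0),2.5),25,60),cv2.DIST_L2,5)
    R={}
    for q,(D,g,a) in C.items():
        for cams in(['top'],['side'],['top','side']):
            dd={n:dt[n] for n in cams}
            best=min((minimize(lambda p:cost(D,[p[0],p[1],p[2]/100],dd),[g[0]+i,g[1]+j,100*np.radians(a+k)],method='Nelder-Mead',options=dict(initial_simplex=None,maxiter=120)) for i in(-3,3) for j in(-3,3) for k in(-3,3)),key=lambda r:r.fun)
            p=[best.x[0],best.x[1],best.x[2]/100]; print(q,cams,np.round(p[:2],1),round(np.degrees(p[2]),1),round(best.fun,2))
        R[q]=p
    return R
E
python3 - <<'E'
from fit import *
parts(); R=cradles()
V=[]
for q,p in R.items():
  D=C[q][0]
  for n in im:
    c=proj(n,(p[0]-D/2*np.cos(p[2]),p[1]-D/2*np.sin(p[2]),15)); w,h=(34,22) if n=='top' else (34,22)
    f=5; M=np.float32([[f,0,-(c[0]-36)*f],[0,f,-(c[1]-22)*f]])
    t=cv2.warpAffine(im[n],M,(390,145) if 0 else (360,220),flags=cv2.INTER_CUBIC)
    for a,b in lines(D,p):
        A,B=[tuple(int(v) for v in (M@np.array([*proj(n,x),1]))) for x in(a,b)]
        cv2.line(t,A,B,(0,0,255),1)
    V.append(t)
V=[cv2.resize(v,(360,148)) if 0 else v for v in V]
g=np.vstack([np.hstack(V[i:i+2]) for i in range(0,8,2)])
cv2.imwrite('pics/fit.png',cv2.resize(g,None,fx=.68,fy=.68,interpolation=cv2.INTER_AREA))
E
```

```text
long top ctr [ 442.2 -308.2] len 179 ang 86.6 widths -y..+y [np.float64(26.0), np.float64(26.0), np.float64(29.0), np.float64(29.0), np.float64(29.0), np.float64(20.0), np.float64(19.0), np.float64(10.0)]Traceback (most recent call last):
  File "<stdin>", line 2, in <module>
  File "fit.py", line 15, in parts
    W=np.array([back(n,(a+x0,d+y0),12.5)[:2] for d,a in np.argwhere(l==b)])
                ~~~~^^^^^^^^^^^^^^^^^^^^
  File "h.py", line 9, in back
    c=optics.camera_info(n); K,R,t=[np.array(c[k]) for k in('mtx','R','t')]
ValueError: time passes only in moves, steps and waits
```

```bash
python3 - <<'E'
s=open('h.py').read()
s=s.replace("def snap","CI={n:optics.camera_info(n) for n in('top','side')}\ndef snap",1).replace("c=optics.camera_info(n)","c=CI[n]")
open('h.py','w').write(s)
E
cat > run1.py <<'E'
from fit import *
parts(); R=cradles()
V=[]
for q,p in R.items():
  D=C[q][0]
  for n in im:
    c=proj(n,(p[0]-D/2*np.cos(p[2]),p[1]-D/2*np.sin(p[2]),15))
    f=5; M=np.float32([[f,0,-(c[0]-36)*f],[0,f,-(c[1]-22)*f]])
    t=cv2.warpAffine(im[n],M,(360,220),flags=cv2.INTER_CUBIC)
    for a,b in lines(D,p):
        A,B=[tuple(int(v) for v in (M@np.array([*proj(n,x),1]))) for x in(a,b)]
        cv2.line(t,A,B,(0,0,255),1)
    V.append(t)
g=np.vstack([np.hstack(V[i:i+2]) for i in range(0,8,2)])
cv2.imwrite('pics/fit.png',cv2.resize(g,None,fx=.68,fy=.68,interpolation=cv2.INTER_AREA))
E
python3 run1.py
```

```text
long top ctr [ 442.2 -308.2] len 179 ang 86.6 widths -y..+y [np.float64(26.0), np.float64(26.0), np.float64(29.0), np.float64(29.0), np.float64(29.0), np.float64(20.0), np.float64(19.0), np.float64(10.0)]
long side ctr [ 334.9 -318.9] len 461 ang 117.7 widths -y..+y [np.float64(82.0), np.float64(127.0), np.float64(164.0), np.float64(186.0), np.float64(197.0), np.float64(61.0), np.float64(92.0), np.float64(73.0)]
short top ctr [587.1 145.7] len 141 ang 99.6 widths -y..+y [np.float64(23.0), np.float64(26.0), np.float64(30.0), np.float64(30.0), np.float64(31.0), np.float64(23.0), np.float64(23.0), np.float64(12.0)]
short side ctr [584.7 137.9] len 153 ang 99.3 widths -y..+y [np.float64(24.0), np.float64(28.0), np.float64(32.0), np.float64(32.0), np.float64(28.0), np.float64(25.0), np.float64(24.0), np.float64(16.0)]
large top ctr [457.1 143.6] len 81 ang 58.9 widths -y..+y [np.float64(23.0), np.float64(25.0), np.float64(28.0), np.float64(28.0), np.float64(29.0), np.float64(26.0), np.float64(7.0), np.float64(10.0)]
large side ctr [454.5 137.3] len 92 ang 64.5 widths -y..+y [np.float64(28
[... 331 characters left out ...]
]
small side ctr [592.4 373.6] len 69 ang 75.8 widths -y..+y [np.float64(19.0), np.float64(33.0), np.float64(44.0), np.float64(42.0), np.float64(42.0), np.float64(38.0), np.float64(30.0), np.float64(30.0)]
long ['top'] [450.  462.4] 83.3 2.39
long ['side'] [444.1 459.9] 84.4 1.48
long ['top', 'side'] [446.3 461.1] 84.2 4.67
short ['top'] [573.   -3.2] 90.3 3.23
short ['side'] [570.6  -5.9] 90.3 1.54
short ['top', 'side'] [571.3  -4. ] 90.6 5.13
large ['top'] [ 583.2 -257.9] 96.4 2.13
large ['side'] [ 578.2 -262.4] 97.7 1.77
large ['top', 'side'] [ 578.1 -260.7] 98.1 4.57
small ['top'] [457.6 -27.7] 71.3 3.46
small ['side'] [448.2 -35.9] 84.8 1.55
small ['top', 'side'] [449.2 -34.2] 84.3 5.93
```

View pics/fit.png

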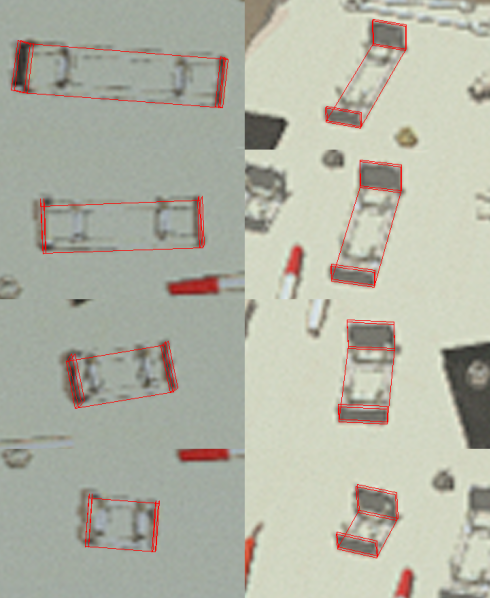

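The cradle fits and landmarks agree to a few mm, with all guards facing +y. I'll write a planner and check which end of the small nozzle is the tip.

```bash
cat > plan.py <<'E'
from h import *
import sys
def yaw(o):
    x=Ro.from_rotvec(o['orientation']).as_matrix()[:,0]; return np.degrees(np.arctan2(x[1],x[0]))
def plan(x,y,z,a,grip=1,vmax=40,maxrows=99):
    o=telemetry.get_obs(); p=np.array(o['ee_pos'],float); w=yaw(o)
    T=np.array([x,y,z],float); da=(a-w+180)%360-180
    n=int(max(np.ceil(np.linalg.norm(T-p)/vmax),np.ceil(abs(da)/7),1)); rows=[]
    for i in range(n):
        wi=np.radians(w+da*i/n); d=(T-p)/n
        t=np.array([np.cos(wi)*d[0]+np.sin(wi)*d[1],np.sin(wi)*d[0]-np.cos(wi)*d[1],-d[2]])/100
        rows.append([grip,[round(v,3) for v in t.tolist()],round(-da/n/90,4)])
    print('t',round(o['t'],2),'at',np.round(p,1),'yaw',round(w,1),'w',round(o['width'],1),'F',np.round(o['ft_force'],1))
    for i in range(0,n,5): print(rows[i:i+5])
if __name__=='__main__': plan(*[float(v) for v in sys.argv[1:]])
E
python3 plan.py 597.5 383 110 51
python3 - <<'E'
from h import *
V=[]
for n in('top','side'):
  c=proj(n,(597,383,12));im=cv2.imread(f'pics/{n[0]}0.png');f=14
  V.append(cv2.warpAffine(im,np.float32([[f,0,-(c[0]-14)*f],[0,f,-(c[1]-14)*f]]),(392,392),flags=cv2.INTER_CUBIC))
cv2.imwrite('pics/sn.png',np.hstack(V))
E
```

```text
t 1.8 at [175.6 599.8 222.7] yaw 163.7 w 87.7 F [-0.7 -0.7  1.1]
[[1, [-0.274, -0.053, 0.066], np.float64(0.0736)], [1, [-0.278, -0.021, 0.066], np.float64(0.0736)], [1, [-0.279, 0.012, 0.066], np.float64(0.0736)], [1, [-0.276, 0.044, 0.066], np.float64(0.0736)], [1, [-0.269, 0.075, 0.066], np.float64(0.0736)]]
[[1, [-0.258, 0.106, 0.066], np.float64(0.0736)], [1, [-0.244, 0.135, 0.066], np.float64(0.0736)], [1, [-0.227, 0.162, 0.066], np.float64(0.0736)], [1, [-0.207, 0.187, 0.066], np.float64(0.0736)], [1, [-0.184, 0.21, 0.066], np.float64(0.0736)]]
[[1, [-0.158, 0.23, 0.066], np.float64(0.0736)], [1, [-0.131, 0.246, 0.066], np.float64(0.0736)], [1, [-0.102, 0.26, 0.066], np.float64(0.0736)], [1, [-0.071, 0.27, 0.066], np.float64(0.0736)], [1, [-0.039, 0.276, 0.066], np.float64(0.0736)]]
[[1, [-0.007, 0.279, 0.066], np.float64(0.0736)], [1, [0.025, 0.278, 0.066], np.float64(0.0736)]]
```

View pics/sn.png

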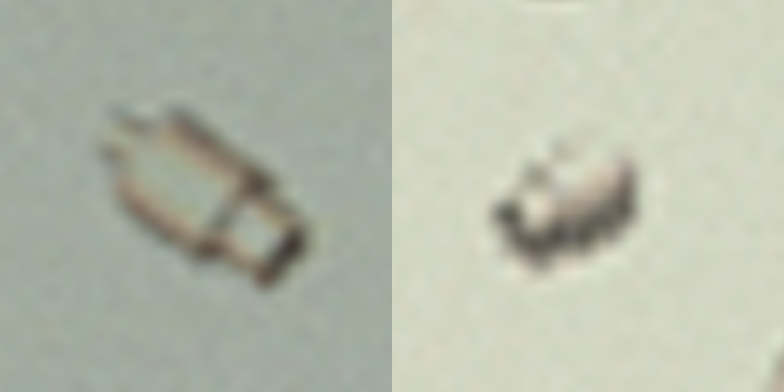

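The small nozzle's thin stub points up-left (pixel ~(115,135) in the crop) and its thick collar end is lower-right, so its yaw is about 53°. I'll start the approach.

Request:
move_arm(
  motion=[
    [1, [-0.274, -0.053, 0.066], 0.073],
    [1, [-0.278, -0.021, 0.066], 0.073],
    [1, [-0.279, 0.012, 0.066], 0.073],
    [1, [-0.276, 0.044, 0.066], 0.073],
    [1, [-0.269, 0.075, 0.066], 0.073],
  ],
)

```text
t: 2.22
ee_pos: [299.3, 537.9, 190.5]
orientation: [-1.325, -2.846, -0.008]
ft_force: [-0.8, 0.6, -0.2]
width: 87.4
```

Request:
move_arm(
  motion=[
    [1, [-0.258, 0.106, 0.066], 0.073],
    [1, [-0.244, 0.135, 0.066], 0.073],
    [1, [-0.227, 0.162, 0.066], 0.073],
    [1, [-0.207, 0.187, 0.066], 0.073],
    [1, [-0.184, 0.21, 0.066], 0.073],
  ],
)

```text
t: 2.63
ee_pos: [428.1, 468.8, 156.2]
orientation: [-2.109, -2.324, -0.009]
ft_force: [0.5, -0.2, -0.2]
width: 88.1
```

Request:
move_arm(
  motion=[
    [1, [-0.158, 0.23, 0.066], 0.073],
    [1, [-0.131, 0.246, 0.066], 0.073],
    [1, [-0.102, 0.26, 0.066], 0.073],
    [1, [-0.071, 0.27, 0.066], 0.073],
    [1, [-0.039, 0.276, 0.0], 0.073],
  ],
)

```text
t: 3.05
ee_pos: [555.0, 395.5, 126.8]
orientation: [-2.703, -1.592, -0.005]
ft_force: [-0.3, -0.2, -0.5]
width: 87.8
```

```bash
python3 plan.py 598.5 383 60 53
```

```text
t 3.05 at [555.  395.5 126.8] yaw 61.0 w 87.8 F [-0.3 -0.2 -0.5]
[[1, [0.034, 0.147, 0.223], np.float64(0.0296)], [1, [0.041, 0.145, 0.223], np.float64(0.0296)], [1, [0.047, 0.143, 0.223], np.float64(0.0296)]]
```

Request:
move_arm(
  motion=[
    [0.6, [0.034, 0.147, 0.223], 0.03],
    [0.6, [0.041, 0.145, 0.223], 0.03],
    [0.6, [0.047, 0.143, 0.223], 0.03],
    [0.6, [0, 0, 0], 0],
  ],
)

```text
t: 3.38
ee_pos: [607.5, 379.1, 59.0]
orientation: [-2.822, -1.369, -0.014]
ft_force: [-1.9, -0.3, -0.4]
width: 64.3
```

```bash
python3 - <<'E'
from h import *
V=[]
for n in('top','side'):
  im=snap(n,f'{n}1.png')[:,:,::-1].copy();c=proj(n,(598,383,12));f=8
  V.append(cv2.warpAffine(im,np.float32([[f,0,-(c[0]-25)*f],[0,f,-(c[1]-25)*f]]),(400,400),flags=cv2.INTER_CUBIC))
cv2.imwrite('pics/a1.png',np.hstack(V))
E
python3 plan.py 598.5 383 4 53
```

```text
t 3.48 at [606.9 381.1  62.5] yaw 52.0 w 56.2 F [-0.7 -0.   0.1]
[[1, [-0.018, -0.039, 0.292], np.float64(-0.0056)], [1, [-0.018, -0.039, 0.292], np.float64(-0.0056)]]
```

View pics/a1.png

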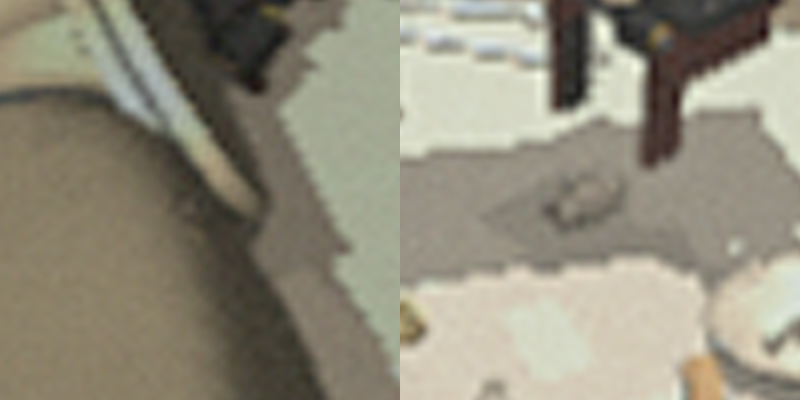

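The top view is hidden by the arm. In the side view the part lies under and between the fingers. I'll go down with corrections.

Request:
move_arm(
  motion=[
    [0.6, [-0.018, -0.04, 0.1], -0.01],
    [0.6, [-0.018, -0.04, 0.1], 0],
    [0.6, [0, 0, 0.1], 0],
    [0.6, [0, 0, 0.1], 0],
    [0.6, [0, 0, 0.0], 0],
  ],
)

```text
t: 3.9
ee_pos: [596.4, 387.5, 24.1]
orientation: [-2.8, -1.408, -0.027]
ft_force: [-0.6, -1.5, -0.2]
width: 53.2
```

```bash
python3 plan.py 598.5 383 5 53
```

```text
t 3.9 at [596.4 387.5  24.1] yaw 53.4 w 53.2 F [-0.6 -1.5 -0.2]
[[1, [-0.024, 0.043, 0.191], np.float64(0.0043)]]
```

Request:
move_arm(
  motion=[
    [0.6, [-0.012, 0.02, 0.08], 0],
    [0.6, [-0.01, 0.015, 0.08], 0],
    [0.6, [0, 0, 0.02], 0],
    [0.6, [0, 0, 0], 0],
  ],
)

```text
t: 4.23
ee_pos: [597.7, 384.4, 4.0]
orientation: [-2.799, -1.411, -0.027]
ft_force: [-0.8, 0.4, 0.4]
width: 52.4
```

```bash
python3 plan.py 598.5 383 5 53
```

```text
t 4.23 at [597.7 384.4   4. ] yaw 53.5 w 52.4 F [-0.8  0.4  0.4]
[[1, [-0.006, 0.015, -0.01], np.float64(0.0055)]]
```

Request:
move_arm(
  motion=[
    [0, [-0.006, 0.015, -0.01], 0],
    [0, [0, 0, 0], 0],
    [0, [0, 0, 0], 0],
    [0, [0, 0, 0], 0],
    [0, [0, 0, 0], 0],
  ],
)

```text
t: 4.65
ee_pos: [599.5, 382.6, 5.8]
orientation: [-2.8, -1.409, -0.029]
ft_force: [-1.2, 0.2, -1.1]
width: 22.5
```

Request:
move_arm(
  motion=[
    [0, [0, 0, 0], 0],
    [0, [0, 0, -0.1], 0],
    [0, [0, 0, -0.2], 0],
    [0, [0, 0, -0.3], 0],
    [0, [0, 0, -0.3], 0],
  ],
)

```text
t: 5.07
ee_pos: [593.6, 378.5, 92.1]
orientation: [-2.801, -1.41, -0.007]
ft_force: [-0.6, 0.5, -0.7]
width: 18.3
```

```bash
python3 - <<'E'
from h import *
V=[]
e=telemetry.get_obs()['ee_pos']
for n in('side',):
  im=snap(n,f'{n}2.png')[:,:,::-1].copy();c=proj(n,e);f=8
  V.append(cv2.warpAffine(im,np.float32([[f,0,-(c[0]-25)*f],[0,f,-(c[1]-25)*f]]),(400,400),flags=cv2.INTER_CUBIC))
cv2.imwrite('pics/a2.png',np.hstack(V))
E
python3 plan.py 448 -62.4 100 84.3 0
```

```text
t 5.12 at [596.8 380.4  99.1] yaw 53.4 w 18.7 F [1.5 1.6 2.4]
[[0.0, [-0.37, 0.12, -0.001], np.float64(-0.0286)], [0.0, [-0.375, 0.103, -0.001], np.float64(-0.0286)], [0.0, [-0.38, 0.087, -0.001], np.float64(-0.0286)], [0.0, [-0.383, 0.069, -0.001], np.float64(-0.0286)], [0.0, [-0.386, 0.052, -0.001], np.float64(-0.0286)]]
[[0.0, [-0.388, 0.035, -0.001], np.float64(-0.0286)], [0.0, [-0.389, 0.017, -0.001], np.float64(-0.0286)], [0.0, [-0.389, -0.0, -0.001], np.float64(-0.0286)], [0.0, [-0.389, -0.018, -0.001], np.float64(-0.0286)], [0.0, [-0.388, -0.035, -0.001], np.float64(-0.0286)]]
[[0.0, [-0.386, -0.052, -0.001], np.float64(-0.0286)], [0.0, [-0.383, -0.07, -0.001], np.float64(-0.0286)]]
```

View pics/a2.png

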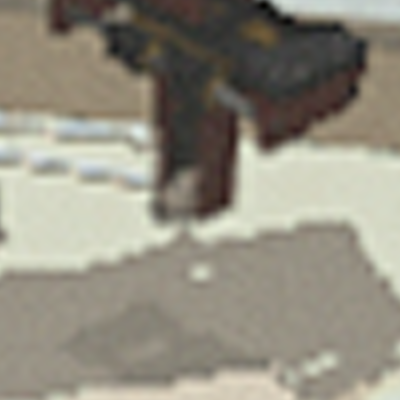

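The part is held (width 18.7 mm) and the bench spot is empty. I'll carry it to the small cradle.

Request:
move_arm(
  motion=[
    [0, [-0.37, 0.12, 0], -0.029],
    [0, [-0.375, 0.103, 0], -0.029],
    [0, [-0.38, 0.087, 0], -0.029],
    [0, [-0.383, 0.069, 0], -0.029],
    [0, [-0.386, 0.052, 0], -0.029],
  ],
)

```text
t: 5.53
ee_pos: [540.4, 199.8, 104.5]
orientation: [-2.609, -1.744, -0.057]
ft_force: [1.3, -0.9, -0.6]
width: 18.9
```

Request:
move_arm(
  motion=[
    [0, [-0.388, 0.035, 0], -0.029],
    [0, [-0.389, 0.017, 0], -0.029],
    [0, [-0.389, 0, 0], -0.029],
    [0, [-0.389, -0.018, 0], -0.029],
    [0, [-0.3, -0.03, 0], -0.029],
  ],
)

```text
t: 5.95
ee_pos: [482.6, 14.4, 102.6]
orientation: [2.377, 2.045, 0.065]
ft_force: [0.6, 0.3, -1.5]
width: 18.8
```

```bash
python3 plan.py 448 -62.4 70 84.3 0 20
```

```text
t 5.95 at [482.6  14.4 102.6] yaw 81.4 w 18.8 F [ 0.6  0.3 -1.5]
[[0.0, [-0.162, -0.046, 0.065], np.float64(-0.0064)], [0.0, [-0.162, -0.047, 0.065], np.float64(-0.0064)], [0.0, [-0.161, -0.049, 0.065], np.float64(-0.0064)], [0.0, [-0.161, -0.05, 0.065], np.float64(-0.0064)], [0.0, [-0.16, -0.052, 0.065], np.float64(-0.0064)]]
```

Request:
move_arm(
  motion=[
    [0, [-0.162, -0.046, 0.06], -0.006],
    [0, [-0.162, -0.047, 0.06], -0.006],
    [0, [-0.161, -0.049, 0.06], -0.006],
    [0, [-0.13, -0.04, 0.06], -0.006],
    [0, [-0.05, -0.02, 0.03], -0.006],
  ],
)

```text
t: 6.37
ee_pos: [453.6, -56.3, 76.6]
orientation: [2.324, 2.094, 0.072]
ft_force: [0.4, 0.2, -0.8]
width: 18.8
```

Request:
move_arm(
  motion=[
    [0, [0, 0, 0], 0],
    [0, [0, 0, 0], 0],
  ],
)

```text
t: 6.53
ee_pos: [453.3, -57.1, 77.0]
orientation: [2.326, 2.091, 0.072]
ft_force: [-0.1, 0.5, -1.7]
width: 18.6
```

```bash
cat > look.py <<'E'
import sys
from h import *
from fit import lines
# name, X,Y,yaw(deg) of guard, D, grip-to-seat dist, scale
def look(out,g,D,seat,f=7,w=400):
    e=telemetry.get_obs()['ee_pos']; V=[]
    a=np.radians(g[2]); d=np.array([np.cos(a),np.sin(a)]); s=np.array(g[:2])-seat*d
    for n in('top','side'):
        im=snap(n,out+n+'.png')[:,:,::-1].copy(); c=proj(n,(*s,30)); h=w/2/f
        M=np.float32([[f,0,-(c[0]-h)*f],[0,f,-(c[1]-h)*f]])
        V.append(cv2.warpAffine(im,M,(w,w),flags=cv2.INTER_CUBIC))
    cv2.imwrite('pics/'+out+'.png',np.hstack(V))
if __name__=='__main__':
    v=[float(x) for x in sys.argv[2:]]; look(sys.argv[1],v[:3],v[3],v[4],*(v[5:6]))
E
python3 look.py b1 450 -32.5 84.3 60 30; python3 plan.py 448 -62.4 18 84.3 0 20
```

```text
t 6.63 at [453.6 -56.6  77. ] yaw 84.0 w 18.7 F [-0.8 -0.2 -1.3]
[[0.0, [-0.021, -0.017, 0.197], np.float64(-0.0011)], [0.0, [-0.021, -0.017, 0.197], np.float64(-0.0011)], [0.0, [-0.021, -0.017, 0.197], np.float64(-0.0011)]]
```

View pics/b1.png

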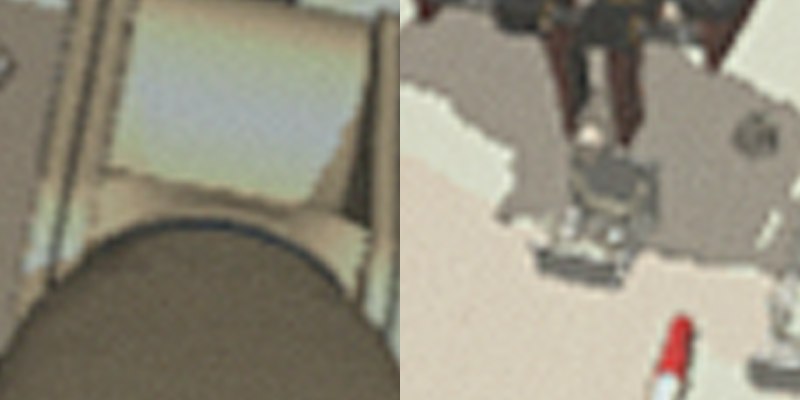

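In the side view the held part hangs above the cradle (guard ~(612,180), stop ~(580,265)), and the top view is blocked. The tool has picked up a small tilt, so I'll put the full tool frame in the planner.

```bash
python3 - <<'E'
s=open('plan.py').read()
a=s.index("    for i in range(n):"); b=s.index("    print('t'")
s=s[:a]+"""    R0=Ro.from_rotvec(o['orientation']); tz=R0.as_matrix()[:,2]
    for i in range(n):
        R=(R0*Ro.from_rotvec([0,0,-np.radians(da)*i/n])).as_matrix()
        t=R.T@(T-p)/n/100
        rows.append([int(grip) if grip in(0,1) else grip,[round(v,3) for v in t.tolist()],round(float(-da/n/90),3)])
"""+s[b:].replace("'F',","'tilt',np.round(np.degrees(tz[:2]),1),'F',")
open('plan.py','w').write(s)
E
python3 plan.py 448 -62.4 40 84.3 0 14
```

```text
t 6.63 at [453.6 -56.6  77. ] yaw 84.0 w 18.7 tilt [2.5 1.2] F [-0.8 -0.2 -1.3]
[[0, [-0.024, -0.022, 0.122], -0.001], [0, [-0.024, -0.022, 0.122], -0.001], [0, [-0.024, -0.022, 0.122], -0.001]]
```

Request:
move_arm(
  motion=[
    [0, [-0.024, -0.022, 0.1], 0],
    [0, [-0.024, -0.022, 0.1], 0],
    [0, [-0.02, -0.02, 0.1], 0],
    [0, [0, 0, 0], 0],
  ],
)

```text
t: 6.97
ee_pos: [451.7, -59.8, 48.0]
orientation: [2.317, 2.094, 0.079]
ft_force: [-0.5, 0.2, -1.2]
width: 18.6
```

```bash
python3 plan.py 448 -62.4 18 84.3 0 9
```

```text
t 6.97 at [451.7 -59.8  48. ] yaw 84.2 w 18.6 tilt [2.8 1.2] F [-0.5  0.2 -1.2]
[[0, [-0.009, -0.012, 0.074], -0.0], [0, [-0.009, -0.012, 0.074], -0.0], [0, [-0.009, -0.012, 0.074], -0.0], [0, [-0.009, -0.012, 0.074], -0.0]]
```

Request:
move_arm(
  motion=[
    [0, [-0.02, -0.03, 0.03], 0],
    [0, [-0.02, -0.03, 0.05], 0],
    [0, [-0.015, -0.02, 0.05], 0],
    [0, [0, 0, 0.03], 0],
    [0, [0, 0, 0], 0],
  ],
)

```text
t: 7.38
ee_pos: [445.3, -63.0, 31.6]
orientation: [2.313, 2.096, 0.082]
ft_force: [0.2, 0.5, -2.4]
width: 18.8
```

```bash
python3 plan.py 448 -62.4 18 84.3 0 9
```

```text
t 7.38 at [445.3 -63.   31.6] yaw 84.4 w 18.8 tilt [3.  1.2] F [ 0.2  0.5 -2.4]
[[0, [0.002, 0.01, 0.069], 0.001], [0, [0.002, 0.01, 0.069], 0.001]]
```

Request:
move_arm(
  motion=[
    [0, [0.002, 0.015, 0.04], 0],
    [0, [0.002, 0.01, 0.04], 0],
    [0, [0, 0, 0.03], 0],
    [0, [0, 0, 0.02], 0],
    [0, [0, 0, 0], 0],
  ],
)

```text
t: 7.8
ee_pos: [447.8, -62.3, 18.0]
orientation: [2.315, 2.096, 0.08]
ft_force: [-1.7, -0.7, 11.0]
width: 19.1
```

```bash
python3 plan.py 448 -62.4 17 84.3 0 9;python3 look.py b2 450 -32.5 84.3 60 30 10
```

```text
t 7.8 at [447.8 -62.3  18. ] yaw 84.4 w 19.1 tilt [2.8 1.2] F [-1.7 -0.7 11. ]
[[0, [-0.001, 0.002, 0.01], 0.001]]
```

View pics/b2.png

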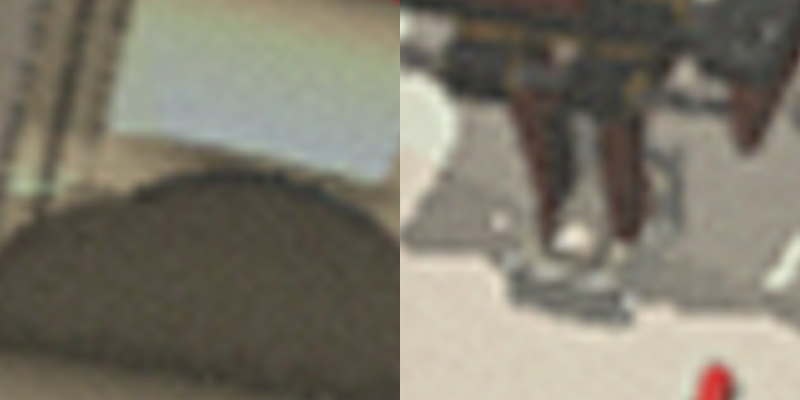

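It touches at exactly the expected seated height (11 N at z=18.0), with the part centred over the stop. I'll release it.

Request:
move_arm(
  motion=[
    [0.1, [0, 0, 0], 0],
    [0.4, [0, 0, 0], 0],
    [0.4, [0, 0, 0], 0],
    [0.4, [0, 0, 0], 0],
    [0.4, [0, 0, 0], 0],
  ],
)

```text
t: 8.32
ee_pos: [449.3, -62.6, 18.1]
orientation: [2.313, 2.095, 0.082]
ft_force: [-0.7, -0.2, 0.4]
width: 35.1
```

Request:
move_arm(
  motion=[
    [0.4, [0, 0, -0.1], 0],
    [0.4, [0, 0, -0.2], 0],
    [0.4, [0, 0, -0.3], 0],
    [0.4, [0, 0, -0.3], 0],
    [0.6, [0, 0, -0.1], 0],
  ],
)

```text
t: 8.73
ee_pos: [441.7, -64.4, 120.6]
orientation: [2.317, 2.099, 0.075]
ft_force: [1.1, 1.0, 1.4]
width: 38.5
```

```bash
python3 plan.py 456 144 100 60 0.6 34
```

```text
t 8.73 at [441.7 -64.4 120.6] yaw 84.4 w 38.5 tilt [2.6 1.2] F [1.1 1.  1.4]
[[0.6, [0.297, -0.011, 0.037], 0.039], [0.6, [0.296, -0.029, 0.037], 0.039], [0.6, [0.294, -0.047, 0.037], 0.039], [0.6, [0.291, -0.064, 0.037], 0.039], [0.6, [0.286, -0.082, 0.037], 0.039]]
[[0.6, [0.281, -0.099, 0.037], 0.039], [0.6, [0.274, -0.116, 0.037], 0.039]]
```

Request:
move_arm(
  motion=[
    [0.6, [0.297, -0.011, 0.037], 0.039],
    [0.6, [0.296, -0.029, 0.037], 0.039],
    [0.6, [0.294, -0.047, 0.037], 0.039],
    [0.6, [0.291, -0.064, 0.037], 0.039],
    [0.6, [0.286, -0.082, 0.037], 0.039],
  ],
)

```text
t: 9.15
ee_pos: [457.7, 84.2, 114.7]
orientation: [2.627, 1.69, 0.097]
ft_force: [0.0, -0.4, -0.1]
width: 52.6
```

Request:
move_arm(
  motion=[
    [0.6, [0.23, -0.08, 0.037], 0.039],
    [0.6, [0.15, -0.06, 0.037], 0.039],
    [0.6, [0.07, -0.03, 0], 0],
    [0.6, [0, 0, 0], 0],
  ],
)

```text
t: 9.48
ee_pos: [464.0, 139.3, 111.1]
orientation: [2.729, 1.525, 0.105]
ft_force: [0.3, -0.3, 0.1]
width: 52.2
```

```bash
python3 plan.py 456 144 50 60 0.6 14
python3 - <<'E'
from h import *
V=[]
for n,X in(('top',(448,-62,20)),('side',(448,-62,20)),('side',(456,144,12))):
  im=snap(n,f'{n}3.png')[:,:,::-1].copy();c=proj(n,X);f=9
  V.append(cv2.warpAffine(im,np.float32([[f,0,-(c[0]-14)*f],[0,f,-(c[1]-19)*f]]),(252,342),flags=cv2.INTER_CUBIC))
cv2.imwrite('pics/c1.png',np.hstack(V))
E
```

```text
t 9.48 at [464.  139.3 111.1] yaw 58.5 w 52.2 tilt [3.7 1.2] F [ 0.3 -0.3  0.1]
[[0.6, [-0.007, -0.024, 0.121], -0.003], [0.6, [-0.007, -0.024, 0.121], -0.003], [0.6, [-0.006, -0.024, 0.121], -0.003], [0.6, [-0.006, -0.024, 0.121], -0.003], [0.6, [-0.006, -0.024, 0.121], -0.003]]
```

View pics/c1.png

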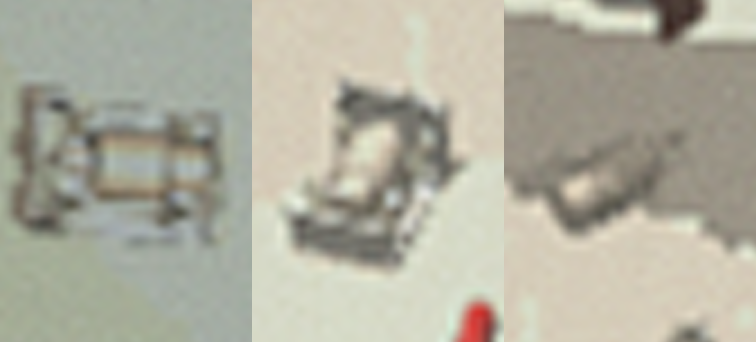

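The small nozzle sits in its cradle with the tip towards the guard, maybe a few mm nearer the stop. I'll check that numerically with a profile along the cradle axis, before and after.

```bash
cat > prof.py <<'E'
from h import *
def prof(n,before,after,g,D,z=25):
    a=np.radians(g[2]);d=np.array([np.cos(a),np.sin(a)]);e=np.array([d[1],-d[0]])
    S=np.arange(10,-D-12,-2.)
    out=[]
    for f in(before,after):
        im=cv2.cvtColor(cv2.imread(f),cv2.COLOR_BGR2LAB).astype(np.float32); r=[]
        for s in S:
            uv=np.array([proj(n,(*(np.array(g[:2])+s*d+t*e),z)) for t in(-3,-1,1,3)],np.float32)
            r.append(cv2.remap(im,uv[:,:1].copy(),uv[:,1:].copy(),cv2.INTER_LINEAR).mean(0)[0])
        out.append(np.array(r))
    for s,b,c in zip(S,*out): print(int(s),b[0].round().astype(int),c.round().astype(int)[[0,2]],'*' if abs(c-b).max()>12 else '')
if __name__=='__main__':
    prof('top','pics/t0.png','pics/top3.png',(450,-32.5,84.3),60)
E
python3 prof.py
```

```text
10 165 [162 138] 
8 151 [146 137] 
6 132 [123 136] 
4 131 [124 136] 
2 143 [141 136] 
0 149 [144 136] 
-2 154 [143 136] 
-4 158 [139 135] *
-6 168 [150 134] *
-8 176 [160 134] *
-10 174 [162 133] *
-12 175 [162 132] *
-14 176 [159 132] *
-16 169 [141 132] *
-18 165 [133 134] *
-20 164 [139 135] *
-22 172 [162 135] 
-24 178 [177 135] 
-26 177 [177 135] 
-28 176 [176 135] 
-30 176 [175 135] 
-32 176 [174 133] 
-34 176 [175 133] 
-36 178 [177 133] 
-38 169 [178 134] 
-40 155 [173 134] *
-42 133 [156 134] *
-44 139 [148 135] 
-46 154 [146 135] 
-48 173 [164 134] 
-50 181 [171 134] 
-52 179 [170 134] 
-54 168 [167 135] 
-56 151 [159 135] 
-58 130 [148 134] *
-60 136 [143 135] 
-62 148 [147 135] 
-64 162 [163 134] 
-66 171 [172 132] 
-68 177 [179 131] 
-70 177 [178 131]
```

```bash
python3 - <<'E'
from h import *
im=cv2.cvtColor(cv2.imread('pics/t0.png'),cv2.COLOR_BGR2GRAY).astype(np.float32)
for q,g,D in(('long',(446,463.5,84.2),182),('short',(572,-3.5,90.3),147),('large',(583,-257,97.4),90),('small',(450,-32.5,84.3),60)):
    a=np.radians(g[2]);d=np.array([np.cos(a),np.sin(a)]);e=np.array([d[1],-d[0]])
    def P(s,t,z): return proj('top',(*(np.array(g[:2])+s*d+t*e),z))
    def L(s,ts,z):
        uv=np.array([P(s,t,z) for t in ts],np.float32); return cv2.remap(im,uv[:,:1].copy(),uv[:,1:].copy(),cv2.INTER_LINEAR).mean()
    for nm,c,z in(('guard',1.5,38),('stop',-D-1.5,22)):
        S=np.arange(c-12,c+12.1,1.5); print(q,nm,[(round(s-c,1),int(L(s,range(-18,19,3),z))) for s in S])
    # lateral: rails along length at z~2
    T=np.arange(-32,33,2); print(q,'lat',[(int(t),int(L(-D/2,[t],3)), int(L(-D-1.5,[t],22))) for t in T])
E
python3 plan.py 456 144 50 60 0.6 14
```

```text
long guard [(np.float64(-12.0), 99), (np.float64(-10.5), 77), (np.float64(-9.0), 62), (np.float64(-7.5), 58), (np.float64(-6.0), 57), (np.float64(-4.5), 58), (np.float64(-3.0), 72), (np.float64(-1.5), 101), (np.float64(0.0), 127), (np.float64(1.5), 145), (np.float64(3.0), 158), (np.float64(4.5), 163), (np.float64(6.0), 164), (np.float64(7.5), 166), (np.float64(9.0), 166), (np.float64(10.5), 165), (np.float64(12.0), 166)]
long stop [(np.float64(-12.0), 168), (np.float64(-10.5), 168), (np.float64(-9.0), 165), (np.float64(-7.5), 153), (np.float64(-6.0), 132), (np.float64(-4.5), 106), (np.float64(-3.0), 90), (np.float64(-1.5), 100), (np.float64(0.0), 118), (np.float64(1.5), 138), (np.float64(3.0), 153), (np.float64(4.5), 159), (np.float64(6.0), 162), (np.float64(7.5), 163), (np.float64(9.0), 163), (np.float64(10.5), 162), (np.float64(12.0), 162)]
long lat [(-32, 166, 164), (-30, 167, 163), (-28, 167, 165), (-26, 165, 164), (-24, 158, 156), (-22, 149, 132), (-20, 138, 109), (-18, 156, 118), (-16, 165, 115), (-14, 156, 107), (-12, 139, 102), (-10, 128, 108), (-8, 156, 124), (-6, 168, 124),
[... 4089 characters left out ...]
6), (-18, 168, 155), (-16, 164, 154), (-14, 159, 149), (-12, 157, 142), (-10, 165, 135), (-8, 167, 131), (-6, 168, 136), (-4, 167, 143), (-2, 167, 146), (0, 167, 133), (2, 167, 125), (4, 166, 119), (6, 165, 123), (8, 166, 129), (10, 167, 132), (12, 163, 135), (14, 156, 139), (16, 145, 143), (18, 156, 145), (20, 168, 148), (22, 163, 152), (24, 154, 158), (26, 141, 167), (28, 156, 168), (30, 169, 167), (32, 168, 167)]
t 9.63 at [463.5 137.3 110.8] yaw 58.3 w 52.6 tilt [3.7 1.2] F [-0.9 -0.8  0.2]
[[0.6, [-0.003, -0.025, 0.121], -0.004], [0.6, [-0.003, -0.025, 0.121], -0.004], [0.6, [-0.002, -0.025, 0.121], -0.004], [0.6, [-0.002, -0.025, 0.121], -0.004], [0.6, [-0.002, -0.025, 0.121], -0.004]]
```

The profiles show the small nozzle is clear at both ends. They also shift the cradle estimates a little: short +3 mm in y, the others about 0–1 mm. Next is the large nozzle.

Request:
move_arm(
  motion=[
    [0.6, [0, -0.04, 0.121], -0.004],
    [0.6, [0, -0.03, 0.121], -0.004],
    [0.6, [0, -0.03, 0.121], -0.004],
    [0.6, [0, -0.03, 0.121], 0],
    [0.6, [0, 0, 0], 0],
  ],
)

```text
t: 10.05
ee_pos: [456.3, 139.4, 62.5]
orientation: [2.715, 1.544, 0.107]
ft_force: [-0.2, -0.2, -0.6]
width: 53.1
```

```bash
python3 plan.py 456.5 144 6 59.5 0.6 12
```

```text
t 10.05 at [456.3 139.4  62.5] yaw 59.3 w 53.1 tilt [3.8 1.1] F [-0.2 -0.2 -0.6]
[[0.6, [0.002, -0.01, 0.113], -0.0], [0.6, [0.002, -0.01, 0.113], -0.0], [0.6, [0.002, -0.01, 0.113], -0.0], [0.6, [0.002, -0.01, 0.113], -0.0], [0.6, [0.002, -0.01, 0.113], -0.0]]
```

Request:
move_arm(
  motion=[
    [0.6, [0.01, -0.015, 0.1], 0],
    [0.6, [0.01, -0.015, 0.1], 0],
    [0.6, [0.005, -0.01, 0.1], 0],
    [0.6, [0.005, -0.01, 0.08], 0],
    [0.6, [0, 0, 0.03], 0],
  ],
)

```text
t: 10.47
ee_pos: [458.0, 143.3, 19.8]
orientation: [2.717, 1.54, 0.11]
ft_force: [0.1, -0.2, 0.4]
width: 52.7
```

```bash
python3 plan.py 456.5 144 6 59.5 0.6 12
```

```text
t 10.47 at [458.  143.3  19.8] yaw 59.2 w 52.7 tilt [4.  1.1] F [ 0.1 -0.2  0.4]
[[0.6, [-0.004, -0.012, 0.068], -0.002], [0.6, [-0.004, -0.012, 0.068], -0.002]]
```

Request:
move_arm(
  motion=[
    [0.6, [-0.004, -0.012, 0.06], 0],
    [0.6, [-0.004, -0.012, 0.055], 0],
    [0.6, [0, 0, 0.02], 0],
    [0.4, [0, 0, 0], 0],
    [0, [0, 0, 0], 0],
  ],
)

```text
t: 10.88
ee_pos: [455.9, 144.3, 3.4]
orientation: [2.716, 1.541, 0.107]
ft_force: [0.6, 0.5, -0.1]
width: 42.7
```

Request:
move_arm(
  motion=[
    [0, [0, 0, 0], 0],
    [0, [0, 0, 0], 0],
    [0, [0, 0, 0], 0],
    [0, [0, 0, 0], 0],
    [0, [0, 0, 0], 0],
  ],
)

```text
t: 11.3
ee_pos: [456.3, 144.6, 4.4]
orientation: [2.716, 1.541, 0.11]
ft_force: [0.2, 0.1, -0.9]
width: 18.5
```

```bash
python3 plan.py 456.5 144 90 59.5 0 30
```

```text
t 11.3 at [456.3 144.6   4.4] yaw 59.2 w 18.5 tilt [4.  1.1] F [ 0.2  0.1 -0.9]
[[0, [0.014, 0.016, -0.285], -0.001], [0, [0.014, 0.016, -0.285], -0.001], [0, [0.014, 0.016, -0.285], -0.001]]
```

Request:
move_arm(
  motion=[
    [0, [0, 0, -0.1], 0],
    [0, [0, 0, -0.25], 0],
    [0, [0.01, 0.015, -0.3], 0],
    [0, [0.01, 0.015, -0.3], 0],
    [0, [0, 0, -0.1], 0],
  ],
)

```text
t: 11.72
ee_pos: [449.2, 141.6, 112.1]
orientation: [2.718, 1.542, 0.095]
ft_force: [1.3, 0.0, -1.2]
width: 18.9
```

```bash
python3 plan.py 587 -301 100 97.5 0 36
```

```text
t 11.72 at [449.2 141.6 112.1] yaw 59.2 w 18.9 tilt [3.5 1. ] F [ 1.3  0.  -1.2]
[[0, [-0.238, 0.265, 0.01], -0.033], [0, [-0.252, 0.253, 0.01], -0.033], [0, [-0.264, 0.239, 0.01], -0.033], [0, [-0.276, 0.225, 0.01], -0.033], [0, [-0.287, 0.211, 0.01], -0.033]]
[[0, [-0.298, 0.196, 0.01], -0.033], [0, [-0.308, 0.18, 0.01], -0.033], [0, [-0.316, 0.164, 0.01], -0.033], [0, [-0.324, 0.148, 0.01], -0.033], [0, [-0.332, 0.131, 0.01], -0.033]]
[[0, [-0.338, 0.114, 0.01], -0.033], [0, [-0.343, 0.096, 0.01], -0.033], [0, [-0.348, 0.078, 0.01], -0.033]]
```

Request:
move_arm(
  motion=[
    [0, [-0.238, 0.265, 0.01], -0.033],
    [0, [-0.252, 0.253, 0.01], -0.033],
    [0, [-0.264, 0.239, 0.01], -0.033],
    [0, [-0.276, 0.225, 0.01], -0.033],
    [0, [-0.287, 0.211, 0.01], -0.033],
  ],
)

```text
t: 12.13
ee_pos: [505.8, -27.6, 116.5]
orientation: [2.464, 1.901, 0.108]
ft_force: [0.5, 0.2, -1.9]
width: 18.3
```

Request:
move_arm(
  motion=[
    [0, [-0.298, 0.196, 0.01], -0.033],
    [0, [-0.308, 0.18, 0.01], -0.033],
    [0, [-0.316, 0.164, 0.01], -0.033],
    [0, [-0.324, 0.148, 0.01], -0.033],
    [0, [-0.28, 0.11, 0.01], -0.033],
  ],
)

```text
t: 12.55
ee_pos: [562.2, -200.4, 116.2]
orientation: [2.176, 2.21, 0.102]
ft_force: [-0.2, 0.5, -1.3]
width: 18.1
```

```bash
python3 plan.py 587 -301 75 97.5 0 22
```

```text
t 12.55 at [ 562.2 -200.4  116.2] yaw 90.9 w 18.1 tilt [4.2 1.2] F [-0.2  0.5 -1.3]
[[0, [-0.17, 0.034, 0.068], -0.012], [0, [-0.17, 0.03, 0.068], -0.012], [0, [-0.171, 0.027, 0.068], -0.012], [0, [-0.171, 0.024, 0.068], -0.012], [0, [-0.172, 0.021, 0.068], -0.012]]
[[0, [-0.172, 0.017, 0.068], -0.012]]
```

Request:
move_arm(
  motion=[
    [0, [-0.2, 0.034, 0.068], -0.014],
    [0, [-0.2, 0.03, 0.068], -0.014],
    [0, [-0.18, 0.027, 0.068], -0.014],
    [0, [-0.14, 0.024, 0.068], -0.014],
    [0, [-0.08, 0.015, 0.04], -0.014],
  ],
)

```text
t: 12.97
ee_pos: [583.2, -289.4, 88.5]
orientation: [2.043, 2.322, 0.1]
ft_force: [-0.3, -0.3, -1.9]
width: 18.3
```

Request:
move_arm(
  motion=[
    [0, [-0.03, 0, 0.03], 0],
    [0, [0, 0, 0], 0],
  ],
)

```text
t: 13.13
ee_pos: [583.1, -294.1, 85.3]
orientation: [2.045, 2.32, 0.099]
ft_force: [-0.7, 0.6, -1.7]
width: 18.7
```

```bash
python3 plan.py 587 -301 46 97.5 0 10
```

```text
t 13.13 at [ 583.1 -294.1   85.3] yaw 97.2 w 18.7 tilt [4.4 1. ] F [-0.7  0.6 -1.7]
[[0, [-0.015, -0.0, 0.079], -0.001], [0, [-0.015, -0.0, 0.079], -0.001], [0, [-0.015, -0.0, 0.079], -0.001], [0, [-0.015, -0.0, 0.079], -0.001], [0, [-0.015, -0.0, 0.079], -0.001]]
```

Request:
move_arm(
  motion=[
    [0, [-0.025, 0, 0.08], 0],
    [0, [-0.025, 0, 0.08], 0],
    [0, [-0.02, 0, 0.08], 0],
    [0, [-0.015, 0, 0.06], 0],
    [0, [0, 0, 0], 0],
  ],
)

```text
t: 13.55
ee_pos: [586.1, -300.1, 53.7]
orientation: [2.046, 2.321, 0.1]
ft_force: [-0.1, -0.1, -1.9]
width: 18.6
```

```bash
python3 plan.py 587 -301 17 97.5 0 9;python3 look.py b3 583 -256.5 97.5 90 45 10
```

```text
t 13.55 at [ 586.1 -300.1   53.7] yaw 97.2 w 18.6 tilt [4.4 1. ] F [-0.1 -0.1 -1.9]
[[0, [-0.003, -0.004, 0.073], -0.001], [0, [-0.003, -0.004, 0.073], -0.001], [0, [-0.003, -0.004, 0.073], -0.001], [0, [-0.003, -0.004, 0.073], -0.001], [0, [-0.003, -0.004, 0.073], -0.001]]
```

View pics/b3.png

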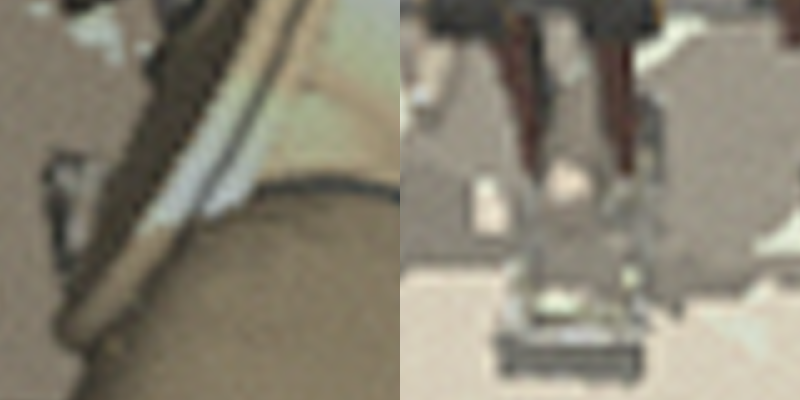

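In the side view the part (~(570,183)) is centred over the stop (~(571,360)). I'll lower it.

Request:
move_arm(
  motion=[
    [0, [-0.003, -0.006, 0.07], 0],
    [0, [-0.003, -0.006, 0.07], 0],
    [0, [0, 0, 0.07], 0],
    [0, [0, 0, 0.05], 0],
    [0, [0, 0, 0.02], 0],
  ],
)

```text
t: 14.07
ee_pos: [588.5, -300.4, 25.2]
orientation: [2.043, 2.319, 0.101]
ft_force: [-0.5, 0.4, -2.3]
width: 18.5
```

```bash
python3 plan.py 587 -301 16.4 97.5 0 9
```

```text
t 14.07 at [ 588.5 -300.4   25.2] yaw 97.3 w 18.5 tilt [4.6 0.9] F [-0.5  0.4 -2.3]
[[0, [-0.004, -0.023, 0.087], -0.003]]
```

Request:
move_arm(
  motion=[
    [0, [-0.004, -0.015, 0.04], 0],
    [0, [0, -0.005, 0.03], 0],
    [0, [0, 0, 0.02], 0],
    [0, [0, 0, 0.01], 0],
  ],
)

```text
t: 14.4
ee_pos: [587.1, -301.6, 15.9]
orientation: [2.043, 2.32, 0.1]
ft_force: [-4.5, 3.2, 10.9]
width: 18.5
```

Contact is at the expected height, so I'll release and go to the short injector.

Request:
move_arm(
  motion=[
    [0.1, [0, 0, 0], 0],
    [0.45, [0, 0, 0], 0],
    [0.45, [0, 0, 0], 0],
    [0.45, [0, 0, 0], 0],
    [0.45, [0, 0, 0], 0],
  ],
)

```text
t: 14.82
ee_pos: [588.0, -302.4, 17.2]
orientation: [2.042, 2.317, 0.101]
ft_force: [0.1, -0.1, 0.6]
width: 38.8
```

Request:
move_arm(
  motion=[
    [0.45, [0, 0, -0.1], 0],
    [0.45, [0, 0, -0.2], 0],
    [0.45, [0, 0, -0.3], 0],
    [0.6, [0, 0, -0.3], 0],
    [0.6, [0, 0, -0.1], 0],
  ],
)

```text
t: 15.23
ee_pos: [577.5, -302.6, 117.9]
orientation: [2.047, 2.323, 0.098]
ft_force: [1.3, -0.2, 0.0]
width: 49.4
```

```bash
python3 plan.py 587 146 90 99.5 0.6 36
```

```text
t 15.23 at [ 577.5 -302.6  117.9] yaw 97.3 w 49.4 tilt [4.3 1.1] F [ 1.3 -0.2  0. ]
[[0.6, [0.341, 0.049, 0.028], -0.002], [0.6, [0.341, 0.05, 0.028], -0.002], [0.6, [0.341, 0.051, 0.028], -0.002], [0.6, [0.341, 0.052, 0.028], -0.002], [0.6, [0.341, 0.053, 0.028], -0.002]]
[[0.6, [0.34, 0.054, 0.028], -0.002], [0.6, [0.34, 0.055, 0.028], -0.002], [0.6, [0.34, 0.056, 0.028], -0.002], [0.6, [0.34, 0.057, 0.028], -0.002], [0.6, [0.34, 0.058, 0.028], -0.002]]
[[0.6, [0.34, 0.059, 0.028], -0.002], [0.6, [0.339, 0.06, 0.028], -0.002], [0.6, [0.339, 0.061, 0.028], -0.002]]
```

Request:
move_arm(
  motion=[
    [0.6, [0.341, 0.049, 0.02], -0.002],
    [0.6, [0.341, 0.05, 0.02], -0.002],
    [0.6, [0.341, 0.051, 0.02], -0.002],
    [0.6, [0.341, 0.052, 0.02], -0.002],
    [0.6, [0.341, 0.053, 0.02], -0.002],
  ],
)

```text
t: 15.65
ee_pos: [585.1, -133.7, 117.8]
orientation: [2.028, 2.317, 0.103]
ft_force: [-0.0, 0.6, 0.4]
width: 52.3
```

Request:
move_arm(
  motion=[
    [0.6, [0.34, 0.054, 0.02], -0.002],
    [0.6, [0.34, 0.055, 0.02], -0.002],
    [0.6, [0.34, 0.056, 0.02], -0.002],
    [0.6, [0.34, 0.057, 0.02], -0.002],
    [0.6, [0.28, 0.05, 0.02], -0.002],
  ],
)

```text
t: 16.07
ee_pos: [589.1, 41.1, 110.2]
orientation: [2.009, 2.331, 0.104]
ft_force: [0.5, -0.6, -0.5]
width: 53.1
```

```bash
python3 plan.py 587 146 65 99.5 0.6 26
```

```text
t 16.07 at [589.1  41.1 110.2] yaw 98.5 w 53.1 tilt [5.2 0.6] F [ 0.5 -0.6 -0.5]
[[0.6, [0.208, 0.018, 0.092], -0.002], [0.6, [0.208, 0.019, 0.092], -0.002], [0.6, [0.208, 0.02, 0.092], -0.002], [0.6, [0.208, 0.021, 0.092], -0.002], [0.6, [0.208, 0.021, 0.092], -0.002]]
```

Request:
move_arm(
  motion=[
    [0.6, [0.24, 0.018, 0.06], -0.002],
    [0.6, [0.23, 0.019, 0.06], -0.002],
    [0.6, [0.2, 0.02, 0.06], -0.002],
    [0.6, [0.14, 0.021, 0.06], -0.002],
    [0.6, [0.06, 0.01, 0.06], -0.002],
  ],
)

```text
t: 16.48
ee_pos: [587.2, 138.9, 81.0]
orientation: [1.98, 2.351, 0.109]
ft_force: [0.5, -0.0, 0.2]
width: 52.9
```

Request:
move_arm(
  motion=[
    [0.6, [0.03, 0, 0.05], 0],
    [0.6, [0, 0, 0], 0],
  ],
)

```text
t: 16.65
ee_pos: [586.3, 143.2, 74.4]
orientation: [1.978, 2.355, 0.107]
ft_force: [-0.2, 0.7, -0.4]
width: 52.7
```

```bash
python3 plan.py 587 146 6 99.5 0.6 14
```

```text
t 16.65 at [586.3 143.2  74.4] yaw 99.9 w 52.7 tilt [5.4 0.7] F [-0.2  0.7 -0.4]
[[0.6, [0.006, -0.011, 0.136], 0.001], [0.6, [0.006, -0.011, 0.136], 0.001], [0.6, [0.006, -0.011, 0.136], 0.001], [0.6, [0.006, -0.011, 0.136], 0.001], [0.6, [0.006, -0.011, 0.136], 0.001]]
```

Request:
move_arm(
  motion=[
    [0.6, [0.01, -0.015, 0.13], 0.002],
    [0.6, [0.01, -0.015, 0.13], 0.002],
    [0.6, [0.01, -0.015, 0.13], 0],
    [0.6, [0.005, -0.015, 0.1], 0],
    [0.6, [0, 0, 0.05], 0],
  ],
)

```text
t: 17.07
ee_pos: [586.5, 142.8, 18.4]
orientation: [1.989, 2.343, 0.11]
ft_force: [-0.7, 0.3, 0.1]
width: 52.4
```

```bash
python3 plan.py 587 146 6 99.5 0.6 14
```

```text
t 17.07 at [586.5 142.8  18.4] yaw 99.3 w 52.4 tilt [5.5 0.7] F [-0.7  0.3  0.1]
[[0.6, [0.032, -0.002, 0.124], -0.002]]
```

Request:
move_arm(
  motion=[
    [0.6, [0.02, 0, 0.06], 0],
    [0.6, [0.015, -0.004, 0.04], 0],
    [0.6, [0.005, 0, 0.02], 0],
    [0.6, [0, 0, 0], 0],
  ],
)

```text
t: 17.4
ee_pos: [586.3, 145.4, 3.9]
orientation: [1.993, 2.341, 0.107]
ft_force: [-0.1, 0.1, -0.1]
width: 52.7
```

Request:
move_arm(
  motion=[
    [0.4, [0, 0, 0], 0],
    [0, [0, 0, 0], 0],
    [0, [0, 0, 0], 0],
    [0, [0, 0, 0], 0],
    [0, [0, 0, 0], 0],
  ],
)

```text
t: 17.82
ee_pos: [587.5, 145.8, 5.5]
orientation: [1.991, 2.341, 0.11]
ft_force: [-2.8, 0.2, -1.0]
width: 22.8
```

Request:
move_arm(
  motion=[
    [0, [0, 0, 0], 0],
    [0, [0, 0, 0], 0],
    [0, [0, 0, 0], 0],
  ],
)

```text
t: 18.07
ee_pos: [586.9, 145.8, 6.1]
orientation: [1.991, 2.341, 0.109]
ft_force: [-1.9, 0.1, 3.9]
width: 18.8
```

```bash
python3 plan.py 587 146 100 99.5 0 30
```

```text
t 18.07 at [586.9 145.8   6.1] yaw 99.2 w 18.8 tilt [5.5 0.6] F [-1.9  0.1  3.9]
[[0, [-0.001, 0.023, -0.234], -0.001], [0, [-0.001, 0.023, -0.234], -0.001], [0, [-0.001, 0.023, -0.234], -0.001], [0, [-0.001, 0.023, -0.234], -0.001]]
```

Request:
move_arm(
  motion=[
    [0, [0, 0.01, -0.1], 0],
    [0, [0, 0.023, -0.24], 0],
    [0, [0, 0.023, -0.3], 0],
    [0, [0, 0.02, -0.25], 0],
    [0, [0, 0, -0.1], 0],
  ],
)

```text
t: 18.48
ee_pos: [581.6, 145.1, 105.9]
orientation: [1.995, 2.346, 0.097]
ft_force: [0.6, 0.3, -2.5]
width: 18.7
```

```bash
python3 plan.py 572.4 -74.5 105 90.3 0 30
```

```text
t 18.48 at [581.6 145.1 105.9] yaw 99.2 w 18.7 tilt [5.  0.5] F [ 0.6  0.3 -2.5]
[[0, [-0.269, -0.055, -0.002], 0.012], [0, [-0.27, -0.05, -0.002], 0.012], [0, [-0.271, -0.045, -0.002], 0.012], [0, [-0.272, -0.039, -0.002], 0.012], [0, [-0.273, -0.034, -0.002], 0.012]]
[[0, [-0.273, -0.029, -0.002], 0.012], [0, [-0.274, -0.024, -0.002], 0.012], [0, [-0.274, -0.018, -0.002], 0.012]]
```

Request:
move_arm(
  motion=[
    [0, [-0.269, -0.055, 0], 0.012],
    [0, [-0.27, -0.05, 0], 0.012],
    [0, [-0.271, -0.045, 0], 0.012],
    [0, [-0.272, -0.039, 0], 0.012],
    [0, [-0.273, -0.034, 0], 0.012],
  ],
)

```text
t: 18.9
ee_pos: [578.6, 9.2, 108.8]
orientation: [2.096, 2.252, 0.116]
ft_force: [0.7, 0.5, -4.0]
width: 18.8
```

Request:
move_arm(
  motion=[
    [0, [-0.273, -0.03, 0.02], 0.012],
    [0, [-0.22, -0.024, 0.05], 0.012],
    [0, [-0.15, -0.018, 0.05], 0.012],
    [0, [-0.06, 0, 0.05], 0],
    [0, [0, 0, 0], 0],
  ],
)

```text
t: 19.32
ee_pos: [574.8, -69.4, 89.3]
orientation: [2.17, 2.184, 0.117]
ft_force: [-1.2, 0.1, -3.8]
width: 18.4
```

```bash
python3 plan.py 572.4 -74.5 50 90.3 0 14
```

```text
t 19.32 at [574.8 -69.4  89.3] yaw 90.4 w 18.4 tilt [5.5 0.6] F [-1.2  0.1 -3.8]
[[0, [-0.018, -0.021, 0.129], 0.0], [0, [-0.018, -0.021, 0.129], 0.0], [0, [-0.018, -0.021, 0.129], 0.0]]
```

Request:
move_arm(
  motion=[
    [0, [-0.025, -0.025, 0.1], 0],
    [0, [-0.025, -0.025, 0.1], 0],
    [0, [-0.02, -0.02, 0.1], 0],
    [0, [-0.01, -0.015, 0.06], 0],
    [0, [0, 0, 0], 0],
  ],
)

```text
t: 19.73
ee_pos: [568.9, -74.5, 48.2]
orientation: [2.166, 2.19, 0.117]
ft_force: [-0.6, -0.1, -2.4]
width: 18.5
```

```bash
python3 plan.py 572.4 -74.5 18 90.3 0 9;python3 look.py b4 572 -0.5 90.3 147 74 8
```

```text
t 19.73 at [568.9 -74.5  48.2] yaw 90.7 w 18.5 tilt [5.4 0.7] F [-0.6 -0.1 -2.4]
[[0, [-0.001, 0.001, 0.076], 0.001], [0, [-0.001, 0.001, 0.076], 0.001], [0, [-0.001, 0.001, 0.076], 0.001], [0, [-0.001, 0.001, 0.076], 0.001]]
```

View pics/b4.png

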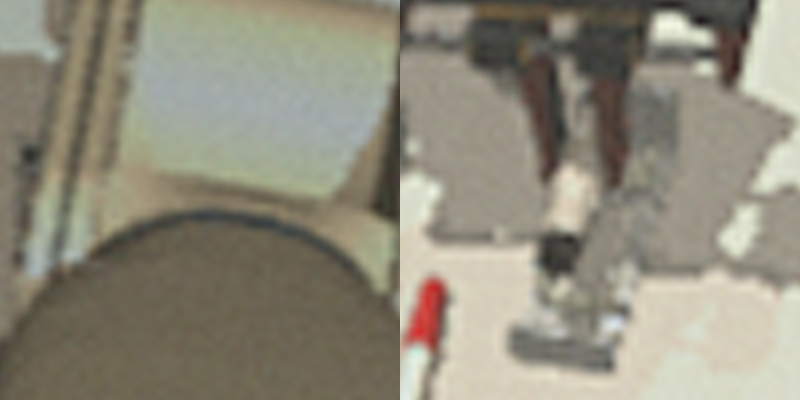

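The held injector's black end (~(558,250)) lines up above the stop (~(561,347)). I'll lower it.

Request:
move_arm(
  motion=[
    [0, [0, 0, 0.07], 0],
    [0, [0, 0, 0.07], 0],
    [0, [0, 0, 0.06], 0],
    [0, [0, 0, 0.04], 0],
    [0, [0, 0, 0.02], 0],
  ],
)

```text
t: 20.25
ee_pos: [574.4, -73.6, 22.6]
orientation: [2.162, 2.188, 0.121]
ft_force: [0.1, 0.1, -2.5]
width: 18.7
```

```bash
python3 plan.py 572.4 -74.5 18 90.3 0 9
```

```text
t 20.25 at [574.4 -73.6  22.6] yaw 90.7 w 18.7 tilt [5.7 0.7] F [ 0.1  0.1 -2.5]
[[0, [-0.009, -0.025, 0.044], 0.005]]
```

Request:
move_arm(
  motion=[
    [0, [-0.006, -0.015, 0.025], 0.004],
    [0, [0, -0.005, 0.02], 0],
    [0, [0, 0, 0.01], 0],
    [0, [0, 0, 0.01], 0],
  ],
)

```text
t: 20.58
ee_pos: [573.5, -74.3, 18.6]
orientation: [2.17, 2.18, 0.123]
ft_force: [-4.3, 1.5, 10.5]
width: 18.4
```

Contact at the expected height again. I'll release and move to the long injector.

Request:
move_arm(
  motion=[
    [0.1, [0, 0, 0], 0],
    [0.45, [0, 0, 0], 0],
    [0.45, [0, 0, 0], 0],
    [0.45, [0, 0, 0], 0],
    [0.45, [0, 0, 0], 0],
  ],
)

```text
t: 21.0
ee_pos: [574.8, -74.8, 20.1]
orientation: [2.169, 2.176, 0.126]
ft_force: [0.2, 0.3, -0.8]
width: 38.9
```

Request:
move_arm(
  motion=[
    [0.45, [0, 0.01, -0.1], 0],
    [0.45, [0, 0.02, -0.2], 0],
    [0.45, [0, 0.03, -0.3], 0],
    [0.6, [0, 0.03, -0.3], 0],
    [0.6, [0, 0, -0.1], 0],
  ],
)

```text
t: 21.42
ee_pos: [571.0, -75.6, 122.2]
orientation: [2.174, 2.181, 0.119]
ft_force: [1.4, 0.8, 0.9]
width: 49.8
```

```bash
python3 plan.py 442 -309 105 87 0.6 30
python3 - <<'E'
from h import *
for uv in((448,262),(448,235),(462,205),(478,215)):
    print(uv,[np.round(back('top',uv,z)[:2]).tolist() for z in(50,120,200)])
E
```

```text
t 21.42 at [571.  -75.6 122.2] yaw 90.2 w 49.8 tilt [5.6 0.7] F [1.4 0.8 0.9]
[[0.6, [-0.259, -0.145, 0.002], 0.004], [0.6, [-0.26, -0.144, 0.002], 0.004], [0.6, [-0.261, -0.142, 0.002], 0.004], [0.6, [-0.262, -0.14, 0.002], 0.004], [0.6, [-0.263, -0.139, 0.002], 0.004]]
[[0.6, [-0.263, -0.137, 0.002], 0.004], [0.6, [-0.264, -0.135, 0.002], 0.004], [0.6, [-0.265, -0.134, 0.002], 0.004], [0.6, [-0.266, -0.132, 0.002], 0.004]]
(448, 262) [[366.0, -421.0], [363.0, -402.0], [359.0, -381.0]]
(448, 235) [[449.0, -427.0], [442.0, -408.0], [435.0, -386.0]]
(462, 205) [[543.0, -478.0], [532.0, -456.0], [519.0, -432.0]]
(478, 215) [[510.0, -526.0], [500.0, -502.0], [489.0, -475.0]]
```

Request:
move_arm(
  motion=[
    [0.6, [-0.259, -0.145, 0], 0.004],
    [0.6, [-0.26, -0.144, 0], 0.004],
    [0.6, [-0.261, -0.142, 0], 0.004],
    [0.6, [-0.262, -0.14, 0], 0.004],
    [0.6, [-0.263, -0.139, 0], 0.004],
  ],
)

```text
t: 21.83
ee_pos: [503.2, -206.2, 120.1]
orientation: [2.191, 2.148, 0.132]
ft_force: [0.1, 0.1, 0.9]
width: 52.7
```

Request:
move_arm(
  motion=[
    [0.6, [-0.263, -0.137, 0.02], 0.004],
    [0.6, [-0.22, -0.135, 0.03], 0.004],
    [0.6, [-0.13, -0.1, 0.03], 0.004],
    [0.6, [-0.06, -0.05, 0.03], 0.004],
    [0.6, [0, 0, 0], 0],
  ],
)

```text
t: 22.25
ee_pos: [455.6, -279.1, 103.4]
orientation: [2.225, 2.112, 0.133]
ft_force: [0.3, -0.5, -0.6]
width: 52.8
```

```bash
python3 plan.py 442 -309 50 87 0.6 16
```

```text
t 22.25 at [ 455.6 -279.1  103.4] yaw 87.1 w 52.8 tilt [6.4 0.5] F [ 0.3 -0.5 -0.6]
[[0.6, [-0.078, -0.045, 0.128], 0.0], [0.6, [-0.078, -0.045, 0.128], 0.0], [0.6, [-0.078, -0.045, 0.128], 0.0], [0.6, [-0.078, -0.045, 0.128], 0.0]]
```

Request:
move_arm(
  motion=[
    [0.5, [-0.1, -0.05, 0.06], 0],
    [0.5, [-0.1, -0.05, 0.08], 0],
    [0.5, [-0.08, -0.04, 0.08], 0],
    [0.5, [-0.04, -0.02, 0.08], 0],
    [0.5, [0, 0, 0], 0],
  ],
)

```text
t: 22.67
ee_pos: [443.0, -308.9, 70.4]
orientation: [2.222, 2.114, 0.135]
ft_force: [-0.3, 0.1, -0.1]
width: 43.8
```

```bash
python3 plan.py 442 -309 7 87 0.5 16
```

```text
t 22.67 at [ 443.  -308.9   70.4] yaw 87.2 w 43.8 tilt [6.5 0.5] F [-0.3  0.1 -0.1]
[[0.5, [-0.003, -0.02, 0.157], 0.0], [0.5, [-0.003, -0.02, 0.157], 0.0], [0.5, [-0.003, -0.02, 0.157], 0.0], [0.5, [-0.003, -0.02, 0.157], 0.0]]
```

Request:
move_arm(
  motion=[
    [0.5, [0, -0.025, 0.13], 0],
    [0.5, [0, -0.025, 0.13], 0],
    [0.5, [0, -0.02, 0.12], 0],
    [0.5, [0, -0.02, 0.07], 0],
    [0.5, [0, 0, 0.02], 0],
  ],
)

```text
t: 23.08
ee_pos: [441.9, -306.1, 21.3]
orientation: [2.219, 2.115, 0.136]
ft_force: [0.3, -0.1, -0.3]
width: 43.7
```

```bash
python3 plan.py 442 -309 7 87 0.5 16
```

```text
t 23.08 at [ 441.9 -306.1   21.3] yaw 87.3 w 43.7 tilt [6.5 0.5] F [ 0.3 -0.1 -0.3]
[[0.5, [-0.031, -0.014, 0.142], 0.003]]
```

Request:
move_arm(
  motion=[
    [0.5, [-0.02, -0.01, 0.06], 0],
    [0.5, [-0.015, -0.005, 0.05], 0],
    [0.5, [-0.005, 0, 0.03], 0],
    [0.5, [0, 0, 0], 0],
  ],
)

```text
t: 23.42
ee_pos: [443.0, -309.7, 6.5]
orientation: [2.217, 2.116, 0.136]
ft_force: [0.0, -0.7, 0.2]
width: 44.0
```

Request:
move_arm(
  motion=[
    [0, [0, 0, 0], 0],
    [0, [0, 0, 0], 0],
    [0, [0, 0, 0], 0],
    [0, [0, 0, 0], 0],
    [0, [0, 0, 0], 0],
  ],
)

```text
t: 23.83
ee_pos: [443.1, -310.1, 7.4]
orientation: [2.217, 2.116, 0.136]
ft_force: [-1.6, 0.6, 2.2]
width: 19.9
```

Request:
move_arm(
  motion=[
    [0, [0, 0, 0], 0],
    [0, [0, 0, 0], 0],
  ],
)

```text
t: 24.0
ee_pos: [442.8, -310.1, 7.7]
orientation: [2.217, 2.116, 0.136]
ft_force: [-0.5, -0.1, -1.3]
width: 19.5
```

```bash
python3 plan.py 442 -309 110 87 0 30
```

```text
t 24.0 at [ 442.8 -310.1    7.7] yaw 87.4 w 19.5 tilt [6.6 0.5] F [-0.5 -0.1 -1.3]
[[0, [0.006, 0.027, -0.254], 0.001], [0, [0.006, 0.027, -0.254], 0.001], [0, [0.006, 0.027, -0.254], 0.001], [0, [0.006, 0.027, -0.254], 0.001]]
```

Request:
move_arm(
  motion=[
    [0, [0, 0.01, -0.1], 0],
    [0, [0.006, 0.027, -0.22], 0],
    [0, [0.006, 0.027, -0.3], 0],
    [0, [0.006, 0.027, -0.28], 0],
    [0, [0, 0, -0.12], 0],
  ],
)

```text
t: 24.42
ee_pos: [437.4, -307.2, 111.2]
orientation: [2.226, 2.122, 0.134]
ft_force: [0.5, -0.1, -4.2]
width: 19.0
```

```bash
python3 plan.py 438 370.5 110 84.2 0 34
```

```text
t 24.42 at [ 437.4 -307.2  111.2] yaw 87.3 w 19.0 tilt [6.1 0.8] F [ 0.5 -0.1 -4.2]
[[0, [0.338, -0.016, 0.005], 0.002], [0, [0.338, -0.017, 0.005], 0.002], [0, [0.338, -0.018, 0.005], 0.002], [0, [0.338, -0.019, 0.005], 0.002], [0, [0.338, -0.02, 0.005], 0.002]]
[[0, [0.338, -0.021, 0.005], 0.002], [0, [0.338, -0.022, 0.005], 0.002], [0, [0.338, -0.023, 0.005], 0.002], [0, [0.338, -0.024, 0.005], 0.002], [0, [0.338, -0.024, 0.005], 0.002]]
[[0, [0.338, -0.025, 0.005], 0.002], [0, [0.338, -0.026, 0.005], 0.002], [0, [0.338, -0.027, 0.005], 0.002], [0, [0.338, -0.028, 0.005], 0.002], [0, [0.338, -0.029, 0.005], 0.002]]
[[0, [0.337, -0.03, 0.005], 0.002], [0, [0.337, -0.031, 0.005], 0.002], [0, [0.337, -0.032, 0.005], 0.002], [0, [0.337, -0.033, 0.005], 0.002], [0, [0.337, -0.034, 0.005], 0.002]]
```

Request:
move_arm(
  motion=[
    [0, [0.2, -0.016, 0.005], 0.002],
    [0, [0.33, -0.017, 0.005], 0.002],
    [0, [0.338, -0.018, 0.005], 0.002],
    [0, [0.338, -0.019, 0.005], 0.002],
    [0, [0.338, -0.02, 0.005], 0.002],
  ],
)

```text
t: 24.83
ee_pos: [441.2, -156.1, 118.3]
orientation: [2.239, 2.082, 0.138]
ft_force: [-0.0, 0.1, -3.2]
width: 18.9
```

Request:
move_arm(
  motion=[
    [0, [0.338, -0.021, 0.005], 0.002],
    [0, [0.338, -0.022, 0.005], 0.002],
    [0, [0.338, -0.023, 0.005], 0.002],
    [0, [0.338, -0.024, 0.005], 0.002],
    [0, [0.338, -0.024, 0.005], 0.002],
  ],
)

```text
t: 25.25
ee_pos: [441.6, 20.9, 119.2]
orientation: [2.259, 2.059, 0.141]
ft_force: [0.9, -0.7, -4.0]
width: 18.6
```

```bash
python3 plan.py 438 370.5 105 84.2 0 33
```

```text
t 25.25 at [441.6  20.9 119.2] yaw 84.8 w 18.6 tilt [7.  0.1] F [ 0.9 -0.7 -4. ]
[[0, [0.316, -0.034, 0.013], 0.001], [0, [0.316, -0.034, 0.013], 0.001], [0, [0.316, -0.035, 0.013], 0.001], [0, [0.316, -0.035, 0.013], 0.001], [0, [0.316, -0.035, 0.013], 0.001]]
[[0, [0.316, -0.036, 0.013], 0.001], [0, [0.316, -0.036, 0.013], 0.001], [0, [0.316, -0.036, 0.013], 0.001], [0, [0.316, -0.036, 0.013], 0.001], [0, [0.316, -0.037, 0.013], 0.001]]
[[0, [0.316, -0.037, 0.013], 0.001]]
```

Request:
move_arm(
  motion=[
    [0, [0.316, -0.034, 0.01], 0.001],
    [0, [0.316, -0.034, 0.01], 0.001],
    [0, [0.316, -0.035, 0.01], 0.001],
    [0, [0.316, -0.035, 0.01], 0.001],
    [0, [0.316, -0.035, 0.01], 0.001],
  ],
)

```text
t: 25.67
ee_pos: [438.0, 188.4, 117.0]
orientation: [2.266, 2.049, 0.144]
ft_force: [1.5, -0.7, -3.6]
width: 18.7
```

Request:
move_arm(
  motion=[
    [0, [0.316, -0.036, 0.01], 0.001],
    [0, [0.316, -0.036, 0.01], 0.001],
    [0, [0.316, -0.036, 0.01], 0.001],
    [0, [0.25, -0.03, 0.01], 0.001],
    [0, [0.14, -0.02, 0.01], 0],
  ],
)

```text
t: 26.08
ee_pos: [434.4, 333.6, 114.6]
orientation: [2.27, 2.044, 0.149]
ft_force: [0.5, -0.0, -3.4]
width: 19.1
```

```bash
python3 plan.py 438 370.5 80 84.2 0 20
```

```text
t 26.08 at [434.4 333.6 114.6] yaw 84.0 w 19.1 tilt [7.3 0.2] F [ 0.5 -0.  -3.4]
[[0, [0.122, -0.016, 0.116], -0.001], [0, [0.122, -0.016, 0.116], -0.001], [0, [0.122, -0.016, 0.116], -0.001]]
```

Request:
move_arm(
  motion=[
    [0, [0.12, -0.016, 0.08], 0],
    [0, [0.1, -0.016, 0.09], 0],
    [0, [0.07, -0.01, 0.09], 0],
    [0, [0.03, 0, 0.06], 0],
    [0, [0, 0, 0], 0],
  ],
)

```text
t: 26.5
ee_pos: [437.0, 370.3, 80.3]
orientation: [2.267, 2.047, 0.15]
ft_force: [-0.4, -0.7, -3.0]
width: 18.6
```

```bash
python3 plan.py 438 370.5 50 84.2 0 14
```

```text
t 26.5 at [437.  370.3  80.3] yaw 84.2 w 18.6 tilt [7.3 0.2] F [-0.4 -0.7 -3. ]
[[0, [-0.001, -0.01, 0.101], 0.0], [0, [-0.001, -0.01, 0.101], 0.0], [0, [-0.001, -0.01, 0.101], 0.0]]
```

Request:
move_arm(
  motion=[
    [0, [0, -0.012, 0.1], 0],
    [0, [0, -0.012, 0.1], 0],
    [0, [0, -0.012, 0.1], 0],
    [0, [0, -0.01, 0.06], 0],
    [0, [0, 0, 0], 0],
  ],
)

```text
t: 26.92
ee_pos: [436.8, 366.9, 38.8]
orientation: [2.271, 2.042, 0.143]
ft_force: [0.7, -0.8, -3.5]
width: 18.9
```

```bash
python3 plan.py 438 370.5 20 84.2 0 9
```

```text
t 26.92 at [436.8 366.9  38.8] yaw 84.0 w 18.9 tilt [7.2 0. ] F [ 0.7 -0.8 -3.5]
[[0, [0.012, -0.005, 0.063], -0.001], [0, [0.012, -0.005, 0.063], -0.001], [0, [0.012, -0.005, 0.063], -0.001]]
```

Request:
move_arm(
  motion=[
    [0, [0.025, -0.008, 0.02], 0],
    [0, [0.02, -0.005, 0.04], 0],
    [0, [0.01, -0.005, 0.04], 0],
    [0, [0, 0, 0.03], 0],
    [0, [0, 0, 0], 0],
  ],
)

```text
t: 27.33
ee_pos: [437.6, 372.8, 24.5]
orientation: [2.272, 2.042, 0.143]
ft_force: [-0.9, -0.7, -3.3]
width: 18.8
```

```bash
python3 plan.py 438 370.5 19.7 84.2 0 9; python3 look.py b5 446.5 462.5 84.2 182 91 6
```

```text
t 27.33 at [437.6 372.8  24.5] yaw 83.9 w 18.8 tilt [7.2 0. ] F [-0.9 -0.7 -3.3]
[[0, [-0.023, 0.0, 0.048], -0.003]]
```

View pics/b5.png

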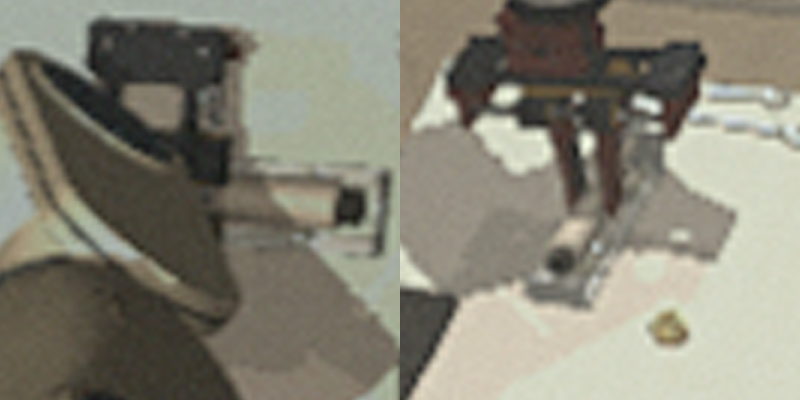

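In the top view the black end (right edge ~365) is clear of the stop (~378) by about 6 mm, and sits about 2 mm to +x of its centre. I'll nudge it and lower.

Request:
move_arm(
  motion=[
    [0, [-0.02, -0.012, 0.025], 0],
    [0, [-0.005, -0.008, 0.02], 0],
    [0, [0, 0, 0.015], 0],
    [0, [0, 0, 0.01], 0],
  ],
)

```text
t: 27.77
ee_pos: [436.7, 371.1, 20.5]
orientation: [2.272, 2.041, 0.147]
ft_force: [-6.9, -2.0, 12.5]
width: 18.6
```

Request:
move_arm(
  motion=[
    [0.1, [0, 0, 0], 0],
    [0.25, [0, 0, 0], 0],
    [0.45, [0, 0, 0], 0],
    [0.45, [0, 0, 0], 0],
    [0.45, [0, 0, 0], 0],
  ],
)

```text
t: 28.18
ee_pos: [437.8, 372.0, 22.3]
orientation: [2.271, 2.041, 0.154]
ft_force: [-0.6, 0.4, -0.1]
width: 37.7
```

Request:
move_arm(
  motion=[
    [0.45, [0, 0.01, -0.1], 0],
    [0.45, [0, 0.025, -0.2], 0],
    [0.45, [0, 0.035, -0.3], 0],
    [0.6, [0, 0.035, -0.35], 0],
    [0.6, [0, 0, -0.35], 0],
  ],
)

```text
t: 28.6
ee_pos: [427.9, 367.0, 151.1]
orientation: [2.272, 2.042, 0.13]
ft_force: [0.3, 0.9, -0.9]
width: 49.4
```

```bash
python3 plan.py 250 560 220 84 0.6 36
```

```text
t 28.6 at [427.9 367.  151.1] yaw 83.9 w 49.4 tilt [ 6.8 -0.3] F [ 0.3  0.9 -0.9]
[[0.6, [0.217, -0.235, -0.113], -0.0], [0.6, [0.217, -0.235, -0.113], -0.0], [0.6, [0.217, -0.235, -0.113], -0.0], [0.6, [0.217, -0.235, -0.113], -0.0], [0.6, [0.217, -0.235, -0.113], -0.0]]
[[0.6, [0.217, -0.235, -0.113], -0.0], [0.6, [0.217, -0.235, -0.113], -0.0], [0.6, [0.217, -0.235, -0.113], -0.0]]
```

Request:
move_arm(
  motion=[
    [0.6, [0.217, -0.235, -0.113], 0],
    [0.6, [0.217, -0.235, -0.113], 0],
    [0.6, [0.217, -0.235, -0.113], 0],
    [0.6, [0.217, -0.235, -0.113], 0],
    [0.6, [0.217, -0.235, -0.113], 0],
  ],
)

```text
t: 29.02
ee_pos: [319.0, 490.3, 208.4]
orientation: [2.283, 2.03, 0.153]
ft_force: [0.8, 0.4, -0.4]
width: 52.7
```

Request:
move_arm(
  motion=[
    [0.6, [0.217, -0.235, -0.1], 0],
    [0.6, [0.2, -0.2, -0.05], 0],
    [0.6, [0.1, -0.1, 0], 0],
    [0.6, [0, 0, 0], 0],
    [0.6, [0, 0, 0], 0],
  ],
)

```text
t: 29.43
ee_pos: [263.8, 555.2, 224.1]
orientation: [2.28, 2.04, 0.165]
ft_force: [0.4, -0.7, 0.7]
width: 52.7
```

```bash
python3 - <<'E'
from h import *
I={n:snap(n,n+'_f.png')[:,:,::-1].copy() for n in('top','side')}
V=[]
for X in((437,372,20),(572,-75,20),(587,-301,20),(448,-60,20)):
  r=[]
  for n,(w,h) in(('top',(430,150)),('side',(350,150))):
    f=6 if n=='top' else 5;c=proj(n,X)
    if n=='side': h=150;f=4
    r.append(cv2.warpAffine(I[n],np.float32([[f,0,-c[0]*f+w/2],[0,f,-c[1]*f+h/2]]),(w,h),flags=cv2.INTER_CUBIC))
  V.append(np.hstack(r))
cv2.imwrite('pics/final.png',np.vstack(V))
E
```

```text
(no output)
```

View pics/final.png

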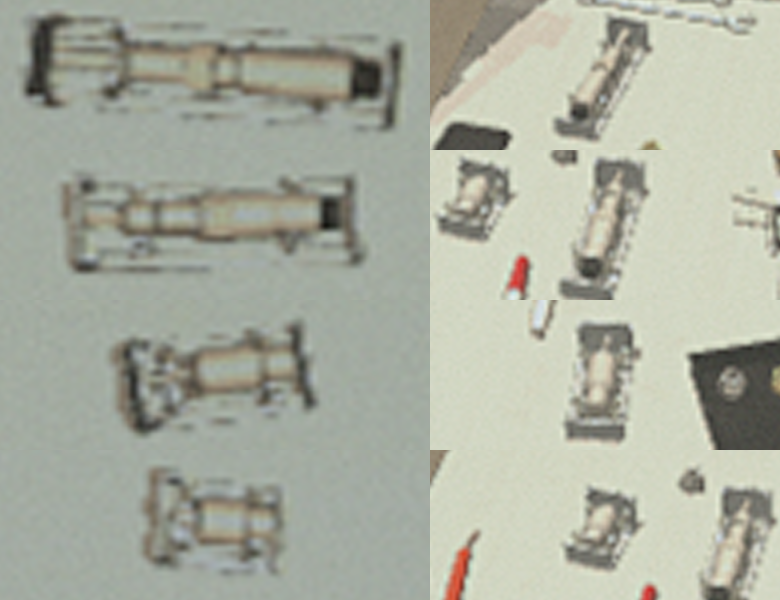

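All four parts are in their cradles with tips towards the guards. The large nozzle's rear looks close to its stop, so I'll check it and the small one numerically.

```bash
python3 - <<'E'
from h import *
from prof import prof
from h import *
for n in('top','side'):
  print(n)
  a=cv2.cvtColor(cv2.imread(f'pics/{n[0]}0.png'),cv2.COLOR_BGR2GRAY).astype(np.float32);b=cv2.cvtColor(cv2.imread(f'pics/{n}_f.png'),cv2.COLOR_BGR2GRAY).astype(np.float32)
  for q,g,D in(('large',(582,-256.5,97.5),90),('small',(450,-30,84.3),60)):
    an=np.radians(g[2]);d=np.array([np.cos(an),np.sin(an)]);e=np.array([d[1],-d[0]])
    r=[]
    for s in np.arange(6,-D-9,-1.5):
        uv=np.array([proj(n,(*(np.array(g[:2])+s*d+t*e),24)) for t in(-4,-2,0,2,4)],np.float32)
        f=lambda im:int(cv2.remap(im,uv[:,:1].copy(),uv[:,1:].copy(),cv2.INTER_LINEAR).mean())
        r.append((float(s),f(a),f(b)))
    print(q,*r)
print([(q,n,[(np.round(x['location']).tolist(),round(x['confidence'],2)) for x in optics.landmark_of(n,q)]) for q in('large_nozzle','small_nozzle','short_injector','long_injector') for n in('top','side')])
E
```

```text
top
large (6.0, 115, 115) (4.5, 105, 106) (3.0, 90, 90) (1.5, 65, 66) (0.0, 58, 60) (-1.5, 91, 91) (-3.0, 123, 121) (-4.5, 146, 139) (-6.0, 164, 151) (-7.5, 157, 143) (-9.0, 145, 132) (-10.5, 132, 127) (-12.0, 114, 122) (-13.5, 108, 120) (-15.0, 117, 123) (-16.5, 128, 127) (-18.0, 143, 134) (-19.5, 159, 140) (-21.0, 163, 140) (-22.5, 162, 136) (-24.0, 161, 131) (-25.5, 160, 126) (-27.0, 163, 120) (-28.5, 166, 114) (-30.0, 168, 107) (-31.5, 167, 97) (-33.0, 168, 98) (-34.5, 167, 114) (-36.0, 167, 131) (-37.5, 166, 147) (-39.0, 166, 160) (-40.5, 166, 165) (-42.0, 165, 166) (-43.5, 165, 166) (-45.0, 164, 165) (-46.5, 164, 166) (-48.0, 165, 165) (-49.5, 165, 165) (-51.0, 165, 166) (-52.5, 165, 166) (-54.0, 166, 165) (-55.5, 168, 165) (-57.0, 168, 166) (-58.5, 167, 167) (-60.0, 163, 166) (-61.5, 160, 166) (-63.0, 149, 166) (-64.5, 134, 165) (-66.0, 129, 158) (-67.5, 128, 146) (-69.0, 133, 138) (-70.5, 152, 135) (-72.0, 166, 137) (-73.5, 161, 150) (-75.0, 153, 161) (-76.5, 151, 163) (-78.0, 150, 163) (-79.5, 155, 164) (-81.0, 160, 164) (-82.5, 156, 162) (-84.0, 144, 158) (-85.5, 126, 145) 
[... 3029 characters left out ...]
 (-57.0, 199, 127) (-58.5, 195, 118) (-60.0, 192, 117) (-61.5, 189, 119) (-63.0, 187, 126) (-64.5, 184, 132) (-66.0, 178, 136) (-67.5, 174, 140)
[('large_nozzle', 'top', [([582.0, -298.0, 14.0], 0.64)]), ('large_nozzle', 'side', [([586.0, -301.0, 15.0], 0.4)]), ('small_nozzle', 'top', [([443.0, -66.0, 19.0], 0.4)]), ('small_nozzle', 'side', [([577.0, -70.0, 8.0], 0.53), ([454.0, -62.0, 14.0], 0.45)]), ('short_injector', 'top', [([577.0, -70.0, 14.0], 0.54)]), ('short_injector', 'side', [([577.0, -72.0, 10.0], 0.7)]), ('long_injector', 'top', [([672.0, -543.0, -4.0], 0.83), ([432.0, 372.0, 4.0], 0.76)]), ('long_injector', 'side', [([674.0, -536.0, -2.0], 0.82), ([435.0, 368.0, 10.0], 0.46)])]
```

Tip and rear extents (about −5 to −86 mm in the 0 to −90 mm slot) and the landmarks (z ≈ 14) put the large nozzle down in the middle of its cradle. I'll hand in.

```bash
python3 -c "
from workcell import order; print(order.close_job())"
```

```text
the job is handed in; nothing more can be done
None
```

All four parts are in their own cradles with tips towards the tall guards, and the job was handed in at about 30 s of the 102 s allowed. I loaded them in this order: small nozzle, large nozzle, short injector, long injector. Each was lowered until it touched (about 11–13 N) and then let go. The blue look-alike stayed where it was.

**Last checks:**
- **Seating:** touch-down heights matched the 12 mm saddle height to within 1 mm. The long injector touched 0.8 mm high with a small sideways force, perhaps from a cheek, and I did not re-measure its height after release.
- **Fit lengthwise:** the final pictures show every part between its guard and stop. The image profiles put the large nozzle near the middle; the small nozzle is about 2 mm towards its stop, but clear.
- **Position estimates:** the network estimates put the parts within about 6 mm of their seats. One low-confidence side-view report of the small nozzle was really the short injector.
- **Tool tilt:** the tool built up a tilt of about 7° over the job, mostly a roll about the part's axis. I allowed for it in the moves, but it could not be corrected with the moves available.

I viewed 15 pictures, one over the budget.

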